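Hang the solder pump on the tool rack

TASK

The solder pump lies in the two open-topped brackets of its cradle. Lift it out level by its T-handle, so that both ends clear the brackets together, then let it swing in your grip until its nozzle hangs down, and hang it by its square collar in the free slot of the tool rack, under the shelf: slide it fully into the slot from the front, set it down gently and let go. Leave the scraper in the other slot, the jar and the parts tray where they are.

Things in the scene. Friction and masses are not known exactly. Their poses are not given: they have to be found in the camera images.
- pump: Hand solder pump, 185 mm long, 0.13 to 0.2 kg, lying level in the cradle, axis 60 mm above the bench. Origin: middle of its T-bar (steel, 10 mm diameter, 26 mm long), to be pinched on its two flat round ends. x axis: from nozzle to T-bar; y axis: along the T-bar. Pinched with 40 N or more it keeps its angle; at 5 to 8 N it swings down to within about 20 degrees of vertical but does not slip out.
- pump_collar (a point): Middle of the underside (nozzle side) of the black square collar, 38 x 38 x 6 mm, on the pump's axis, 34 mm from the T-bar's middle. An 8 mm rod joins the collar's other side to the T-bar. Below the collar follows the square aluminium barrel, 20 x 20 mm, 110 mm long.
- pump_tip (a point): Tip of the pump's black tapered nozzle, 180 mm from the T-bar's middle. The nozzle is 36 mm long. The centre of mass is about 80 to 90 mm from the T-bar.
- cradle: Fixed cradle. Origin on the bench below the resting pump's T-bar (within 3 mm); x axis along the pump, nozzle to -x (roughly towards the robot). Base 10 mm thick, 150 mm wide, x -165 to +70 mm. Two steel U brackets at x = -55 and -125 mm, 10 mm thick, gap 24 mm wide, its floor 50 mm and the cheek tops 76 mm above the bench.
- cradle_bow (a point): Middle of the crossbar of the cradle's carrying bow: 10 mm round bar, 136 mm wide across y, at cradle x = +62 mm, crossbar axis 150 mm above the bench.
- rack: Fixed tool rack. Origin on the bench below the middle between its two seats; +x is the direction tools slide in, the slots open to -x (roughly towards the robot). Plate 6 mm thick, top 180 mm above the bench, x -45 to +60, y -125 to +125 mm. Slots at y = -45 and +45 mm, 26 mm wide, from the front edge to x = +13 mm; a seated tool's axis is at x = 0. Base 10 mm thick, x -50 to +80 mm.
- rack_shelf (a point): Middle of the lower front edge of the shelf over the rack: rack x = -5 mm, 309 mm above the bench. The shelf runs from there to x = +100 mm, 260 mm wide, on posts at y = -119 and +119 mm, x 40 to 60 mm. Under it a gripper must reach in tilted, fingers pointing forward and down.
- dish: Small round steel drip dish, 52 mm across, 12 mm high, fixed on the rack's base straight below the seat (rack x = 0) of the free slot, so it tells which slot is free: rack y = -45 or +45 mm. Origin: centre of its underside, 10 mm above the bench.
- scraper: Scraper with a round wooden handle and a round black collar (34 mm), hanging in the other slot; its knob ends 30 mm above the plate. Origin: centre of its collar's underside. Leave it there.
- tray: Low grey divided parts tray, 90 x 120 x 22 mm, loose, on the bench at the left. Origin: centre of its underside. Leave it there.
- jar: White jar, 60 mm across, 85 mm high, loose, beyond the cradle and rack, between them. Origin: centre of its underside. Leave it there.

How it is judged:
By the outcome, as a careful person would: the job done as asked, in the order asked, and still so for the second after the job is handed in, with the robot touching nothing.
It also fails if it takes over 61 s, if anything falls off the work surface, if the arm or the gripper's body presses on something with over 40 N, if the wrist force passes 120 N, or if a joint passes its speed limit or range.

ROBOT

A 7-joint arm with a two-finger parallel gripper is mounted at the origin on the work surface. World frame = base frame: x ahead of the robot, y to its left, z up, the work surface at z = 0. Lengths are in mm, angles in degrees, forces in N, time in s.
With the tool pointing down it reaches from about 400 to 875 mm from the base axis. Payload 4.4 kg.
Tool frame: the origin (TCP) lies at the very end of the fingers, on their centre line; the grasp point (between the pads) lies 19 mm behind it; z points along the fingers, x is the direction in which the jaws open and shut, and the axes are right-handed (so a half turn about z gives the same grasp; the last joint's range is limited). The gripper opens to 85 mm and grips with 20 to 120 N. Pads are 22 mm wide; open, the fingers measure 114 mm over their backs; the gripper's body (76 mm by 85 mm) begins 54 mm behind the grasp point. The pads swing forward as they close: fully open they stand 13 mm farther back than shut.
Start: joints at [-70.921, 36.005, 2.206, 86.941, -1.547, 57.084, -1.146], TCP at [252.381, 599.017, 231.313] pointing down, gripper open.
Joint ranges: [-175.42, 175.42], [-21.48, 121.26], [-71.46, 75.88], [10.55, 141.38], [-63.04, 243.04], [13.31, 113.54], [-168.57, 168.57]. Speed limits (degrees/s): [147.25, 147.25, 180, 180, 180, 180, 180].

INTERFACE

Orientations are given as [roll, pitch, yaw] about the fixed x, y, z axes, in that order (R = Rz(yaw) Ry(pitch) Rx(roll)).
In Python, from station import manip gives the robot as it stands.
- The arm moves only by the tool apply_moves, never from a script. Its argument "rows" is a list that holds one entry, the list of rows, each a list of 7 numbers: the turn, a rotation vector about the tool's x, y, z in units of 2 pi rad (1.0 is 2 pi rad), then the shift along the tool's x, y, z in units of 400 mm (1.0 is 400 mm), then the closure, from 0 (fully open) to 1 (shut). In form: [[[wx, wy, wz, x, y, z, grip], ...]]. A call has 1 to 10 rows; each row shifts and turns the commanded pose from where the row before left it, along the tool's axes as they then stand; what a row does not reach is not made up. A row lasts 1/12 s, in which the tool goes at most 41.7 mm and 7.16 degrees, less where a joint would pass 70% of its speed; a pose out of reach is approached as far as the arm can. A call with a number of a shift or a turn outside -1 to 1 is refused whole. A call with a gripper value outside its range is refused whole. The fingers move at their own pace and stop on an object; "newtons" is the grip in N (left out, the last holds). Time passes only in rows, so rows that do not move let the fingers close. It gives the time, the measured TCP pose, the force and the opening at its end, in the units of the state.
- manip.sense(): the state, without advancing time (a new reading comes with each control period).
- manip.snapshot(name): name is "scene" or "top" or "wrist"; returns a dict with "img" (480x640x3 uint8, blue, green, red), "K" (3x3 intrinsics, pixels), "distortion" ([k1, k2, p1, p2, k3] as OpenCV has them; the pictures are not rectified), "origin" and "orientation" of the camera in the world; the wrist camera has in their place "T_tool_cam" (4x4, takes a point from camera to tool coordinates, whose origin is the TCP and whose axes are the tool frame's). Camera axes: x right, y down, z forward; pixel columns grow to the right and rows downward; lengths in mm; the calibration is good to about 2 mm. A picture is of the moment at which its call begins: read the wrist's pose just before it. There is no depth.
- manip.finish_job(): hands the job in, once; it reports no verdict.
Trained networks look in a picture, given as the dict that the camera call returned (one of the last four; its "shot" number tells which), for a name from the list of things; names that differ only in an ending like _2 or _b are one class to them, and where a whole thing is asked for, a point or a joint stands for the part that bears it (a point fixed in the world has none). Each returns a list of dicts, best first, with "p" (0 to 1); they miss things now and then, are a little off and sometimes report something else, mostly with a low value. They report only what shows in the picture. A call takes as long as a camera call.
- manip.silhouettes(picture, thing): "region" (480x640 bool, what is visible of it) and "uv" ([column, row] in pixels, amid what is visible of it).
The state is a dict: "t": time; "q": joint angles; "joint_vel": joint speeds; "tau": joint torques, N m; "position": TCP position; "ee_rot": TCP orientation; "force": force on the tool from outside, world axes, zero at the start; "ft_torque": the same for the moment, N m; "gripper_width": opening from 0.0 (shut) to 1.0 (fully open).
Only numpy, scipy, OpenCV 4.12 (cv2) and the standard library are available. Lean on these libraries where they do the work, as an engineer would, in place of code of your own. Each camera call takes 0.05 s, during which the arm holds its last target.

## Working session

There is one attempt and no reset: what is moved stays moved. The work goes in short steps, Python scripts to look and compute and a tool call to move; the robot and the scene stay as the last step left them, time stands still between calls to the robot, and variables do not carry over. Pictures are saved under pics/ and viewed, and the job is handed in when it is done.

Besides the shell and the picture viewer there is one more tool, called after "Call:" as name([rows], argument=value, ...), one row to a line, values as JSON. apply_moves: Moves the arm, as the interface text tells. Its arguments: {"type":"object","properties":{"rows":{"type":"array"},"newtons":{"type":"number"}},"required":["rows"]}

```bash
ls; mkdir -p pics; cat > h.py <<'E'
import numpy as np,cv2
from station import manip
from scipy.spatial.transform import Rotation as R
def snap(n,f=None):
    s=manip.sense(); p=manip.snapshot(n)
    if f: cv2.imwrite('pics/'+f,p['img'])
    return s,p
E
python3 - <<'E'
from h import *
s,p=snap('scene','s1.png'); _,t=snap('top','t1.png'); 
print(s)
for q in(p,t): print({k:(v if k!='img' else 0) for k,v in q.items()})
_,w=snap('wrist','w1.png'); print(w['T_tool_cam'],w['K'])
E
```

```text
pics
{'t': 0.0, 'q': array([-70.92068444,  36.05851167,   2.20377151,  86.99861753,
        -1.54609596,  57.08190209,  -1.14512566]), 'joint_vel': array([ 0.07942352,  0.04366291, -0.02143944, -0.04199082, -0.03862116,
       -0.10120999, -0.03046258]), 'tau': array([-6.59379657e-04, -5.63403726e+01,  1.22599650e+00, -1.93453145e+01,
        1.09348178e-02,  1.05420436e-02, -6.44232827e-06]), 'position': array([252.14346565, 598.40999105, 230.37942842]), 'ee_rot': array([1.79997075e+02, 1.09279645e-01, 6.71508575e+01]), 'force': array([ 0.9677446 , -0.0015023 , -0.49319235]), 'ft_torque': array([-0.00681821,  0.02691231,  0.01461804]), 'gripper_width': 0.9996473669388347}
{'img': 0, 'K': array([[593.66888431,   0.        , 324.59712679],
       [  0.        , 593.66888431, 244.46848364],
       [  0.        ,   0.        ,   1.        ]]), 'distortion': array([-0.0157523,  0.       ,  0.       ,  0.       ,  0.       ]), 'origin': array([1226.40951254,  134.14284628, 1134.12130935]), 'orientation': array([-145.41153061,    0.8689025 ,   89.1821132 ]), 'shot': 1}
{'img': 0, 'K': array([[514.17921745,   0.        , 320.17632183],
       [  0.        , 514.17921745, 241.20619469],
       [  0.        ,   0.        ,   1.        ]]), 'distortion': array([-0.05683626,  0.        ,  0.        ,  0.        ,  0.        ]), 'origin': array([ 481.14832339,  140.10022161, 1222.45607963]), 'orientation': array([-172.80711201,   -1.17095081,  -90.3355559 ]), 'shot': 2}
[[ 9.99999281e-01  7.21613771e-04 -9.57721660e-04 -1.17820520e+00]
 [-4.35147821e-04  9.62598560e-01  2.70931398e-01 -6.90516267e+01]
 [ 1.11740932e-03 -2.70930787e-01  9.62598182e-01 -1.43736785e+02]
 [ 0.00000000e+00  0.00000000e+00  0.00000000e+00  1.00000000e+00]] [[336.62281521   0.         319.6738987 ]
 [  0.         336.62281521 235.82235048]
 [  0.           0.           1.        ]]
```

View pics/s1.png

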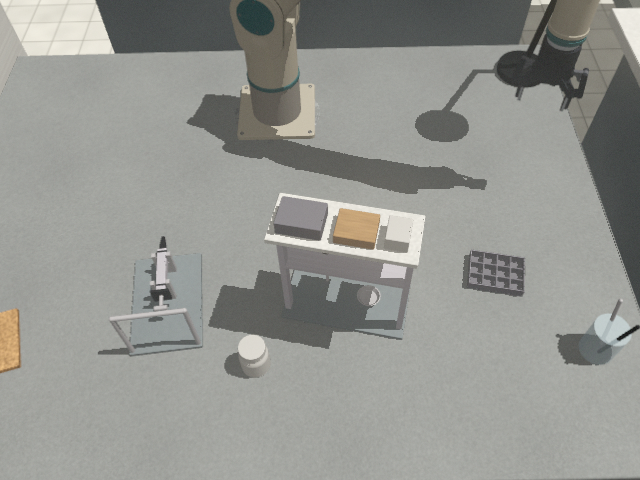

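View pics/t1.png

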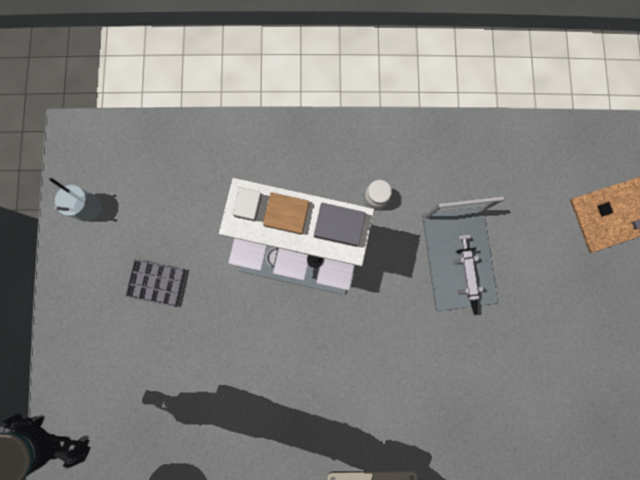

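View pics/w1.png

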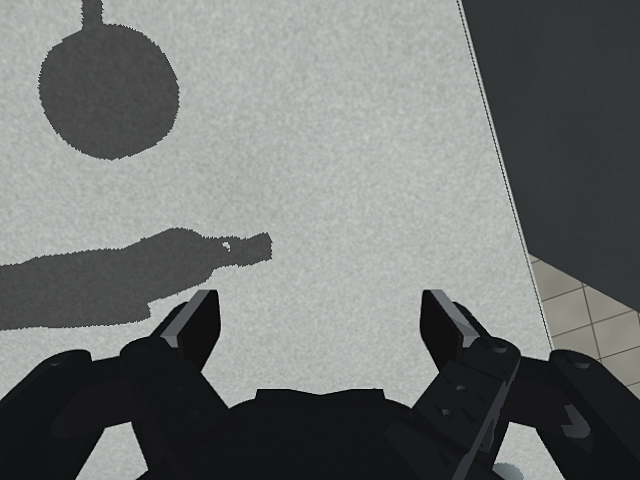

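```bash
cat >> h.py <<'E'
def cam(p,s=None):
    if 'origin' in p:
        return R.from_euler('xyz',p['orientation'],degrees=True).as_matrix(),np.array(p['origin'])
    Rt=R.from_euler('xyz',s['ee_rot'],degrees=True).as_matrix();T=p['T_tool_cam']
    return Rt@T[:3,:3],s['position']+Rt@T[:3,3]
def ray(p,uv,s=None):
    Rc,o=cam(p,s); n=cv2.undistortPoints(np.array(uv,float).reshape(-1,1,2),p['K'],p['distortion']).reshape(-1,2)
    return o,np.c_[n,np.ones(len(n))]@Rc.T
def plane(p,uv,z,s=None):
    o,d=ray(p,uv,s); return o+d*((z-o[2])/d[:,2])[:,None]
def proj(p,X,s=None):
    Rc,o=cam(p,s); Y=(np.atleast_2d(X)-o)@Rc
    return cv2.projectPoints(Y,np.zeros(3),np.zeros(3),p['K'],p['distortion'])[0].reshape(-1,2)
E
python3 - <<'E'
from h import *
import pickle
st,a=snap('scene'); _,b=snap('top')
Z={}
for nm,p in(('scene',a),('top',b)):
  im=p['img'].copy()
  for i,(th,z) in enumerate((('pump',60),('pump_collar',60),('cradle',10),('cradle_bow',150),('rack',180),('rack_shelf',309),('dish',10),('scraper',190),('tray',0),('jar',85))):
    r=manip.silhouettes(p,th)
    for d in r[:2]:
      m=d['region']; print(nm,th,round(d['p'],2),np.round(d['uv']),m.sum(),plane(p,[d['uv']],z)[0].round())
    if r:
      Z[nm,th]=r[0]['region']
      c=[(0,0,255),(0,255,0),(255,0,0),(0,255,255),(255,0,255),(255,255,0)][i%6]
      cs,_=cv2.findContours(r[0]['region'].astype(np.uint8),0,1); cv2.drawContours(im,cs,-1,c,1)
  cv2.imwrite(f'pics/m_{nm}.png',im[100:400] if nm=='top' else im[150:400])
  Z[nm]=p
pickle.dump(Z,open('z.pkl','wb'))
E
```

```text
scene pump 0.9 [159. 280.] 724 [ 568. -225.   60.]
scene pump 0.21 [370. 297.] 369 [620. 220.  60.]
scene pump_collar 0.89 [161. 283.] 816 [ 575. -219.   60.]
scene cradle 0.56 [170. 312.] 6325 [ 619. -206.   10.]
scene cradle_bow 0.61 [168. 312.] 6512 [ 694. -168.  150.]
scene cradle_bow 0.57 [498. 274.] 2280 [627. 464. 150.]
scene rack 0.98 [343. 260.] 17051 [605. 165. 180.]
scene rack_shelf 0.97 [341. 258.] 16886 [685. 157. 309.]
scene dish 0.91 [370. 297.] 362 [592. 224.  10.]
scene scraper 0.65 [165. 313.] 6436 [ 717. -160.  190.]
scene tray 0.78 [495. 273.] 2236 [532. 508.   0.]
scene jar 0.83 [252. 357.] 1044 [759. -13.  85.]
scene jar 0.23 [369. 295.] 354 [630. 216.  85.]
top pump 0.6 [467. 272.] 724 [ 556. -220.   60.]
top pump 0.35 [311. 261.] 168 [582. 136.  60.]
top pump_collar 0.67 [471. 273.] 822 [ 554. -229.   60.]
top cradle 0.69 [460. 253.] 5918 [ 604. -221.   10.]
top cradle 0.2 [376. 196.] 645 [743. -22.  10.]
top cradle_bow 0.97 [458. 252.] 6072 [ 592. -174.  150.]
top cradle_bow 0.61 [272. 258.] 170 [582. 219. 150.]
top rack 0.78 [296. 234.] 11941 [628. 168. 180.]
top rack_shelf 0.65 [294. 233.] 12196 [611. 168. 309.]
top dish 0.54 [271. 257.] 172 [597. 230.  10.]
top scraper 0.66 [313. 260.] 177 [574. 132. 190.]
top tray 0.71 [467. 277.] 690 [ 548. -237.    0.]
top tray 0.65 [153. 283.] 1961 [537. 511.   0.]
top jar 0.85 [377. 196.] 609 [728. -14.  85.]
```

```bash
python3 - <<'E'
import pickle,cv2
from h import *
Z=pickle.load(open('z.pkl','rb'))
def crop(nm,x,y,w,h,k,f):
    c=cv2.resize(Z[nm]['img'][y:y+h,x:x+w],None,fx=k,fy=k,interpolation=cv2.INTER_CUBIC)
    for i in range(0,w,20): cv2.putText(c,str(x+i),(i*k,10),0,.35,(0,0,255),1); cv2.line(c,(i*k,12),(i*k,18),(0,0,255),1)
    for i in range(0,h,20): cv2.putText(c,str(y+i),(0,i*k+4),0,.35,(0,0,255),1)
    cv2.imwrite('pics/'+f,c)
crop('top',410,185,110,140,4,'c1.png')
crop('scene',100,225,120,140,4,'c2.png')
crop('top',210,170,180,140,4,'c3.png')
crop('scene',255,190,180,150,4,'c4.png')
E
```

```text
(no output)
```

View pics/c1.png

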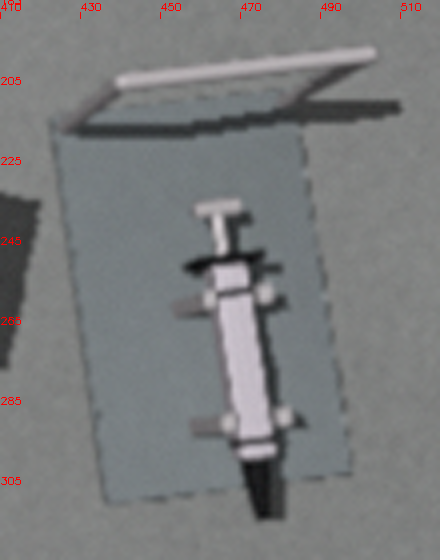

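View pics/c2.png

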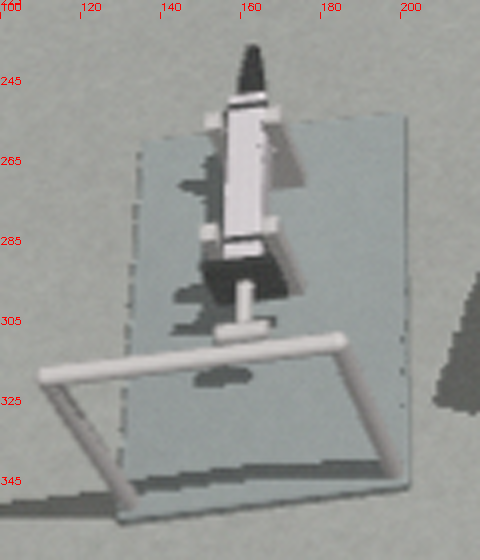

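View pics/c3.png

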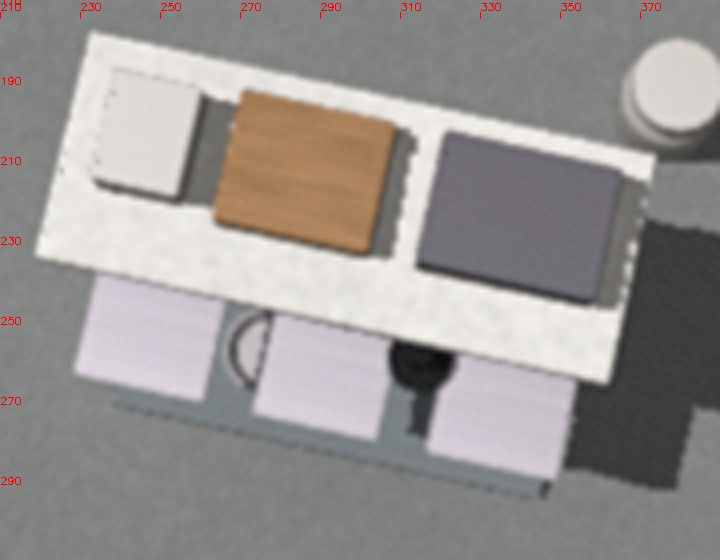

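View pics/c4.png

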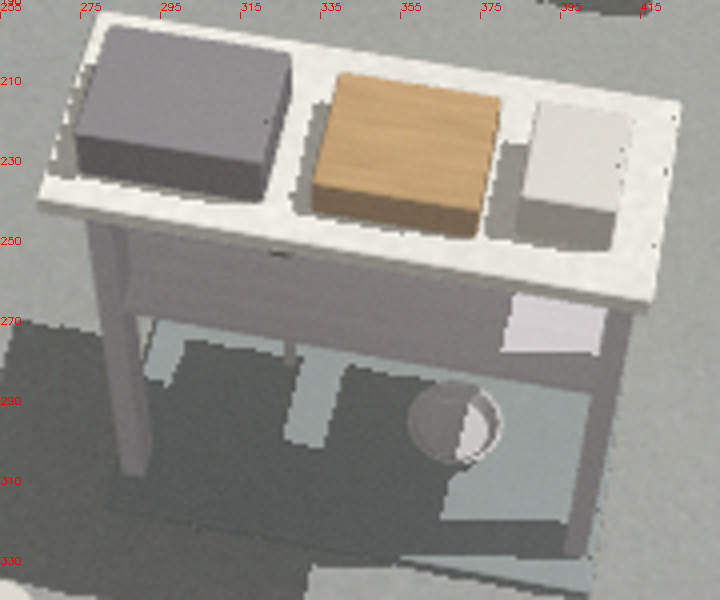

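```bash
cat > fit.py <<'E'
import pickle
from h import *
from scipy.optimize import least_squares
Z=pickle.load(open('z.pkl','rb'))
def W(q,P):
    c,s=np.cos(q[2]),np.sin(q[2]); P=np.array(P,float)
    return np.c_[q[0]+c*P[:,0]-s*P[:,1],q[1]+s*P[:,0]+c*P[:,1],P[:,2]]
def fit(obs,q0,name):
    f=lambda q:np.concatenate([(proj(Z[n],W(q,[P]))[0]-uv) for n,uv,P in obs])
    r=least_squares(f,q0,loss='soft_l1')
    print(name,r.x[:2].round(1),np.degrees(r.x[2]).round(2)); print(r.fun.reshape(-1,2).round(1).tolist()); return r.x
c=lambda x,y,ox,oy:(ox+(x+.5)/4-.5,oy+(y+.5)/4-.5)
T=lambda x,y:('top',c(x,y,410,185)); S=lambda x,y:('scene',c(x,y,100,225))
T3=lambda x,y:('top',c(x,y,210,170)); S4=lambda x,y:('scene',c(x,y,255,190))
qc=fit([(*T(107,503),(-165,75,10)),(*T(351,473),(-165,-75,10)),(*S(404,116),(-165,75,10)),(*S(408,485),(70,75,10)),(*S(122,520),(70,-75,10)),(*S(140,142),(-165,-75,10)),
 (*T(118,80),(62,68,150)),(*T(373,52),(62,-68,150)),(*S(42,375),(62,-68,150)),(*S(344,340),(62,68,150))],[620,-200,0.],'cradle')
qr=fit([(*T3(75,374),(-45,125,180)),(*T3(205,401),(-45,58,180)),(*T3(254,413),(-45,32,180)),(*T3(377,439),(-45,-32,180)),(*T3(428,450),(-45,-58,180)),(*T3(556,479),(-45,-125,180)),
 (*S4(455,423),(0,45,22)),(*S4(588,598),(80,125,10))],[620,170,0.],'rack')
for nm,uv in (T(218,207),S(242,329)): print('tbar',plane(Z[nm],[uv],60))
for nm,uv in (T(223,263),S(248,285)): print('collar',plane(Z[nm],[uv],60 if nm=='scene' else 70))
for nm,uv in (T(268,518),S(252,46)): print('tip',plane(Z[nm],[uv],60))
print(W(qc,[(0,0,60),(-34,0,60),(-180,0,60)]).round(1))
for n,q in(('top',plane(Z['top'],[T3(38,255)[1],T3(608,383)[1],T3(655,155)[1],T3(92,32)[1]],321)),('sc',plane(Z['scene'],[S4(40,195)[1],S4(648,302)[1],S4(680,100)[1],S4(100,12)[1]],321))):
  print(n,q[:,:2].round().tolist())
print(W(qr,[(-5,130,321),(-5,-130,321),(100,-130,321),(100,130,321)]).round().tolist())
E
python3 fit.py
```

```text
cradle [ 639.1 -212. ] 6.6
[[-0.9, 1.0], [-0.1, 0.5], [-0.3, -1.0], [0.0, 0.3], [-1.7, 0.6], [-0.3, 0.1], [-0.1, 0.7], [-2.3, 0.7], [0.8, 1.4], [-1.6, 1.4]]
rack [585.7 173.6] -12.19
[[-0.3, 0.1], [-0.6, 0.2], [-0.3, -0.1], [-0.2, -0.1], [-0.4, -0.2], [0.0, -0.6], [-1.2, 0.4], [-2.6, -1.1]]
tbar [[ 637.88208894 -216.54385292   60.        ]]
tbar [[ 633.39978557 -212.88538703   60.        ]]
collar [[ 604.34395512 -215.04277374   70.        ]]
collar [[ 607.37490066 -213.45734116   60.        ]]
tip [[ 459.92415012 -238.37205253   60.        ]]
tip [[ 453.91830964 -232.96453485   60.        ]]
[[ 639.1 -212.    60. ]
 [ 605.3 -216.    60. ]
 [ 460.2 -232.7   60. ]]
top [[609.0, 300.0], [552.0, 48.0], [654.0, 26.0], [710.0, 277.0]]
sc [[651.0, 29.0], [710.0, 278.0], [607.0, 303.0], [552.0, 52.0]]
[[608.0, 302.0, 321.0], [553.0, 48.0, 321.0], [656.0, 25.0, 321.0], [711.0, 280.0, 321.0]]
```

Call:
apply_moves([
  [[0,0,-0.0164,0,0,-0.08,0],[0,0,-0.0164,0,0,-0.08,0],[0,0,-0.0164,0,0,-0.08,0],[0,0,-0.0164,0,0,-0.08,0],[0,0,-0.0162,0,0,-0.08,0]],
], newtons=60)

```text
t: 1.67
position: [252.4, 598.7, 393.1]
ee_rot: [180.0, -0.0, 96.9]
force: [-0.5, 1.0, 0.0]
gripper_width: 0.998
```

```bash
cat >> h.py <<'E'
def toolR(yawx,tilt):
    # fingers point down, tilted by tilt deg towards +x of frame with heading yawx; tool x = +y of that frame
    return R.from_euler('z',yawx,degrees=True)*R.from_euler('y',-tilt,degrees=True)*R.from_matrix(np.array([[0,1,0],[1,0,0],[0,0,-1.]]))
def plan(pos,Rt,n=None):
    s=manip.sense(); R0=R.from_euler('xyz',s['ee_rot'],degrees=True); p0=s['position']
    rv=(R0.inv()*Rt).as_rotvec(); L=np.linalg.norm(np.array(pos)-p0); a=np.degrees(np.linalg.norm(rv))
    n=n or int(np.ceil(max(L/38,a/6.5,1)))
    print('from',p0.round(1),s['ee_rot'].round(2),'dist',L.round(1),'ang',a.round(2),'n',n,'turn/row',(rv/2/np.pi/n).round(4))
    d=(np.array(pos)-p0)/n
    for i in range(n):
        Ri=R0*R.from_rotvec(rv*i/n); print(list((rv/2/np.pi/n).round(4))+list((Ri.inv().apply(d)/400).round(4)))
E
python3 -c "
from h import *
plan([430,60,400],toolR(6.6,0))
"
```

```text
from [252.4 598.7 393.1] [ 1.7999e+02 -1.0000e-02  9.6880e+01] dist 567.3 ang 0.28 n 15 turn/row [ 0.     -0.      0.0001]
[np.float64(0.0), np.float64(-0.0), np.float64(0.0001), np.float64(-0.0927), np.float64(0.0186), np.float64(-0.0012)]
[np.float64(0.0), np.float64(-0.0), np.float64(0.0001), np.float64(-0.0927), np.float64(0.0187), np.float64(-0.0012)]
[np.float64(0.0), np.float64(-0.0), np.float64(0.0001), np.float64(-0.0927), np.float64(0.0187), np.float64(-0.0012)]
[np.float64(0.0), np.float64(-0.0), np.float64(0.0001), np.float64(-0.0927), np.float64(0.0187), np.float64(-0.0012)]
[np.float64(0.0), np.float64(-0.0), np.float64(0.0001), np.float64(-0.0927), np.float64(0.0188), np.float64(-0.0012)]
[np.float64(0.0), np.float64(-0.0), np.float64(0.0001), np.float64(-0.0927), np.float64(0.0188), np.float64(-0.0012)]
[np.float64(0.0), np.float64(-0.0), np.float64(0.0001), np.float64(-0.0926), np.float64(0.0188), np.float64(-0.0012)]
[np.float64(0.0), np.float64(-0.0), np.float64(0.0001), np.float64(-0.0926), np.float64(0.0188), np.float64(-0.0012)]
[np.float64(0.0), np.float64(-0.0), np.float64(0.0001), np.float64(-0.0926), np.float64(0.0189), np.float64(-0.0012)]
[np.float64(0.0), np.float64(-0.0), np.float64(0.0001), np.float64(-0.0926), np.float64(0.0189), np.float64(-0.0012)]
[np.float64(0.0), np.float64(-0.0), np.float64(0.0001), np.float64(-0.0926), np.float64(0.0189), np.float64(-0.0012)]
[np.float64(0.0), np.float64(-0.0), np.float64(0.0001), np.float64(-0.0926), np.float64(0.019), np.float64(-0.0012)]
[np.float64(0.0), np.float64(-0.0), np.float64(0.0001), np.float64(-0.0926), np.float64(0.019), np.float64(-0.0012)]
[np.float64(0.0), np.float64(-0.0), np.float64(0.0001), np.float64(-0.0926), np.float64(0.019), np.float64(-0.0012)]
[np.float64(0.0), np.float64(-0.0), np.float64(0.0001), np.float64(-0.0926), np.float64(0.0191), np.float64(-0.0012)]
```

Call:
apply_moves([
  [[0,0,0,-0.092,0.02,0,0],[0,0,0,-0.092,0.02,0,0],[0,0,0,-0.092,0.02,0,0],[0,0,0,-0.092,0.02,0,0],[0,0,0,-0.092,0.02,0,0],[0,0,0,-0.092,0.02,0,0],[0,0,0,-0.092,0.02,0,0],[0,0,0,-0.092,0.02,0,0],[0,0,0,-0.092,0.02,0,0],[0,0,0,-0.092,0.02,0,0]],
])

```text
t: 2.5
position: [374.4, 240.8, 391.6]
ee_rot: [180.0, -0.0, 96.6]
force: [0.5, -0.2, -0.5]
gripper_width: 0.999
```

```bash
sed -i 's/print(list((rv.*$/print((np.r_[rv\/2\/np.pi\/n,Ri.inv().apply(d)\/400]).round(4).tolist()) if i in (0,n-1) or a>1 else 0/' h.py
python3 -c "
from h import *
plan([560,-200,300],toolR(6.6,15))
"
```

```text
from [374.4 240.8 391.6] [ 1.7996e+02 -3.0000e-02  9.6600e+01] dist 487.0 ang 14.96 n 13 turn/row [-0.0032 -0.     -0.    ]
[-0.0032, -0.0, -0.0, -0.0883, 0.0257, 0.0176]
[-0.0032, -0.0, -0.0, -0.0883, 0.0253, 0.0181]
[-0.0032, -0.0, -0.0, -0.0883, 0.025, 0.0186]
[-0.0032, -0.0, -0.0, -0.0883, 0.0246, 0.0191]
[-0.0032, -0.0, -0.0, -0.0883, 0.0242, 0.0196]
[-0.0032, -0.0, -0.0, -0.0883, 0.0238, 0.0201]
[-0.0032, -0.0, -0.0, -0.0883, 0.0234, 0.0206]
[-0.0032, -0.0, -0.0, -0.0883, 0.023, 0.021]
[-0.0032, -0.0, -0.0, -0.0883, 0.0226, 0.0215]
[-0.0032, -0.0, -0.0, -0.0883, 0.0221, 0.022]
[-0.0032, -0.0, -0.0, -0.0883, 0.0217, 0.0224]
[-0.0032, -0.0, -0.0, -0.0883, 0.0212, 0.0228]
[-0.0032, -0.0, -0.0, -0.0883, 0.0208, 0.0233]
```

Call:
apply_moves([
  [[0,0,0,-0.088,0.026,0,0],[0,0,0,-0.088,0.026,0,0],[0,0,0,-0.088,0.026,0,0],[-0.004,0,0,-0.088,0.026,0.02,0],[-0.006,0,0,-0.088,0.025,0.02,0],[-0.006,0,0,-0.088,0.025,0.02,0],[-0.006,0,0,-0.088,0.024,0.02,0],[-0.006,0,0,-0.088,0.023,0.02,0],[-0.006,0,0,-0.088,0.022,0.02,0],[-0.006,0,0,-0.088,0.021,0.02,0]],
])

```text
t: 3.33
position: [517.1, -96.9, 342.3]
ee_rot: [165.4, 0.0, 96.6]
force: [1.7, 0.9, 0.7]
gripper_width: 1.002
```

Call:
apply_moves([
  [[-0.0016,0,0,-0.088,0.0,0.02,0],[0,0,0,-0.06,0,0.02,0],[0,0,0,-0.02,0.0,0,0],[0,0,0,0,0,0,0],[0,0,0,0,0,0,0]],
])

```text
t: 3.75
position: [528.4, -160.7, 326.8]
ee_rot: [165.0, -0.1, 96.6]
force: [0.7, 0.2, -0.0]
gripper_width: 0.999
```

```bash
python3 - <<'E'
from h import *
s,p=snap('wrist','w2.png'); print(s['position'].round(1),s['ee_rot'].round(2),s['t'],s['q'].round(1))
np.save('w2.npy',np.array([s,p],dtype=object),allow_pickle=True)
for th in('pump','pump_collar'):
  for d in manip.silhouettes(p,th)[:2]: print(th,d['p'],np.round(d['uv']))
print(proj(p,[[639.1,-212,60],[605.3,-216,60],[460.2,-232.7,60]],s).round())
E
```

```text
[ 528.4 -160.7  326.8] [ 1.6503e+02 -6.0000e-02  9.6610e+01] 3.75 [  6.1  16.   15.3 107.9 -15.8  44.2 127.2]
pump 0.96 [262. 151.]
pump_collar 0.86 [263. 147.]
pump_collar 0.29 [396. 288.]
[[271. 221.]
 [269. 197.]
 [259.  67.]]
```

View pics/w2.png

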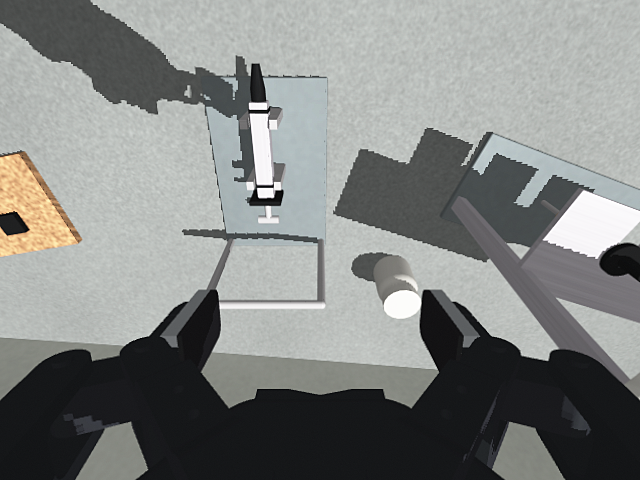

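```bash
cat >> h.py <<'E'
def crop(im,x,y,w,h,k,f):
    c=cv2.resize(im[y:y+h,x:x+w],None,fx=k,fy=k,interpolation=cv2.INTER_CUBIC)
    for i in range(0,w,10): cv2.putText(c,str(x+i),(i*k,10),0,.35,(0,0,255),1); cv2.line(c,(i*k,12),(i*k,18),(0,0,255),1)
    for i in range(0,h,10): cv2.putText(c,str(y+i),(0,i*k+4),0,.35,(0,0,255),1)
    cv2.imwrite('pics/'+f,c)
def cc(x,y,ox,oy,k): return (ox+(x+.5)/k-.5,oy+(y+.5)/k-.5)
E
python3 -c "
from h import *
crop(cv2.imread('pics/w2.png'),200,50,140,190,4,'c5.png')"
```

```text
(no output)
```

View pics/c5.png

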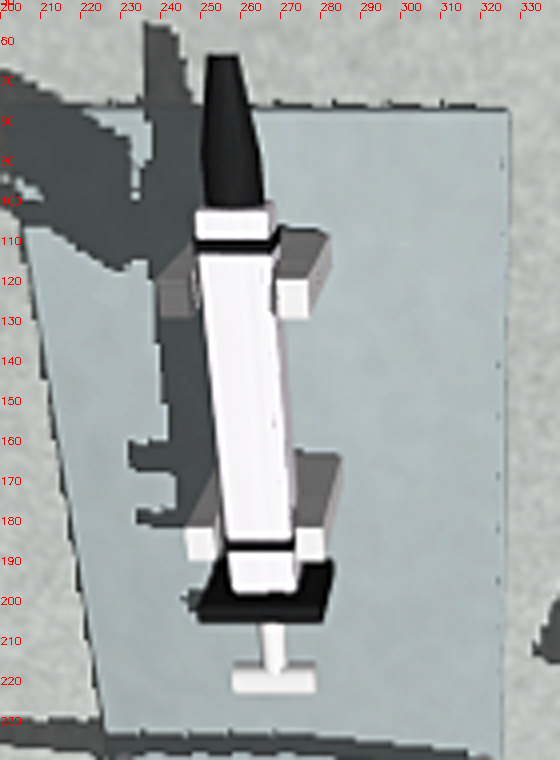

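```bash
python3 - <<'E'
from h import *
s,p=np.load('w2.npy',allow_pickle=True)
P=[cc(274,677,200,50,4),cc(232,677,200,50,4),cc(316,677,200,50,4)]
print(plane(p,P,60,s).round(1))
print('tip',plane(p,[cc(222,55,200,50,4)],60,s).round(1))
import runpy
f=runpy.run_path('fit.py')
W=f['W']; fit=f['fit'];
print(proj(p,W(f['qc'],[(-165,75,10),(70,-75,10),(70,75,10),(-165,-75,10),(62,68,150),(62,-68,150),(0,-13,60),(0,13,60)]),s).round(1).tolist())
print(proj(p,W(f['qr'],[(-45,-125,180),(-5,-130,309)]),s).round(1).tolist())
E
```

```text
[[ 635.9 -216.5   60. ]
 [ 637.4 -230.1   60. ]
 [ 634.3 -203.    60. ]]
tip [[ 457.3 -236.3   60. ]]
cradle [ 639.1 -212. ] 6.6
[[-0.9, 1.0], [-0.1, 0.5], [-0.3, -1.0], [0.0, 0.3], [-1.7, 0.6], [-0.3, 0.1], [-0.1, 0.7], [-2.3, 0.7], [0.8, 1.4], [-1.6, 1.4]]
rack [585.7 173.6] -12.19
[[-0.3, 0.1], [-0.6, 0.2], [-0.3, -0.1], [-0.2, -0.1], [-0.4, -0.2], [0.0, -0.6], [-1.2, 0.4], [-2.6, -1.1]]
tbar [[ 637.88208894 -216.54385292   60.        ]]
tbar [[ 633.39978557 -212.88538703   60.        ]]
collar [[ 604.34395512 -215.04277374   70.        ]]
collar [[ 607.37490066 -213.45734116   60.        ]]
tip [[ 459.92415012 -238.37205253   60.        ]]
tip [[ 453.91830964 -232.96453485   60.        ]]
[[ 639.1 -212.    60. ]
 [ 605.3 -216.    60. ]
 [ 460.2 -232.7   60. ]]
top [[609.0, 300.0], [552.0, 48.0], [654.0, 26.0], [710.0, 277.0]]
sc [[651.0, 29.0], [710.0, 278.0], [607.0, 303.0], [552.0, 52.0]]
[[608.0, 302.0, 321.0], [553.0, 48.0, 321.0], [656.0, 25.0, 321.0], [711.0, 280.0, 321.0]]
[[329.9, 78.0], [229.9, 246.1], [327.5, 246.1], [202.6, 77.6], [324.0, 304.6], [207.5, 304.7], [261.5, 221.4], [281.4, 221.4]]
[[580.5, 193.3], [675.7, 341.2]]
```

```bash
python3 -c "
from h import *
plan([641.9,-214.4,150],toolR(6.6,15))
"
```

```text
from [ 528.8 -159.3  327.2] [ 1.6498e+02 -4.0000e-02  9.6780e+01] dist 217.3 ang 0.19 n 6 turn/row [ 0.     -0.      0.0001]
[0.0, -0.0, 0.0001, -0.0284, 0.0235, 0.0827]
[0.0, -0.0, 0.0001, -0.0282, 0.0236, 0.0827]
```

Call:
apply_moves([
  [[0,0,0,-0.028,0.0235,0.083,0.15],[0,0,0,-0.028,0.0235,0.083,0.15],[0,0,0,-0.028,0.0235,0.083,0.15],[0,0,0,-0.028,0.0235,0.083,0.15],[0,0,0,-0.028,0.0235,0.083,0.15],[0,0,0,-0.028,0.0235,0.083,0.15],[0,0,0,0,0,0,0.15],[0,0,0,0,0,0,0.15],[0,0,0,0,0,0,0.15]],
])

```text
t: 4.65
position: [641.7, -214.8, 149.7]
ee_rot: [165.0, -0.0, 96.7]
force: [0.1, 0.2, -0.1]
gripper_width: 0.85
```

```bash
python3 - <<'E'
from h import *
s,p=snap('wrist','w3.png'); print(s['position'].round(1),s['ee_rot'].round(2),s['t'],s['gripper_width'])
np.save('w3.npy',np.array([s,p],dtype=object),allow_pickle=True)
d=R.from_euler('z',6.6,degrees=True).apply([[0,-13,0],[0,13,0],[0,0,0]])+[636.5,-215,60]
print(proj(p,d,s).round(1).tolist())
crop(p['img'],220,180,200,150,4,'c6.png')
E
```

```text
[ 641.7 -214.8  149.7] [ 1.6499e+02 -2.0000e-02  9.6680e+01] 4.65 0.850151662397761
[[302.8, 203.2], [340.5, 203.2], [321.7, 203.2]]
```

View pics/c6.png

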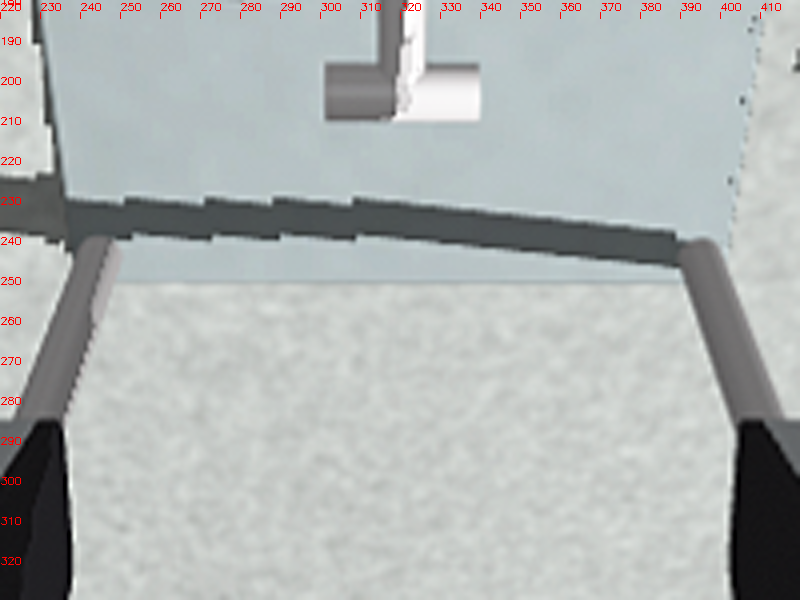

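```bash
python3 -c "
from h import *
plan([641.9,-215.2,39.7],toolR(6.5,15),6)
"
```

```text
from [ 642.  -215.2  150.8] [1.649e+02 4.000e-02 9.667e+01] dist 111.1 ang 0.2 n 6 turn/row [ 0.     -0.      0.0001]
[0.0, -0.0, 0.0001, 0.0, -0.0121, 0.0447]
[0.0, -0.0, 0.0001, -0.0, -0.012, 0.0447]
```

Call:
apply_moves([
  [[0,0,0,0,-0.012,0.045,0.2],[0,0,0,0,-0.012,0.045,0.2],[0,0,0,0,-0.012,0.045,0.25],[0,0,0,0,-0.012,0.045,0.25],[0,0,0,0,-0.012,0.045,0.3],[0,0,0,0,-0.012,0.044,0.3],[0,0,0,0,0,0,0.3],[0,0,0,0,0,0,0.3]],
])

```text
t: 5.37
position: [641.7, -215.8, 39.1]
ee_rot: [165.0, 0.0, 96.6]
force: [0.2, 0.5, -0.2]
gripper_width: 0.704
```

```bash
python3 - <<'E'
from h import *
s,p=snap('wrist','w4.png'); print(s['position'].round(1),s['ee_rot'].round(2),s['t'],s['gripper_width'])
d=R.from_euler('z',6.6,degrees=True).apply([[0,-13,0],[0,13,0],[0,0,0]])+[636.5,-215.7,60]
print(proj(p,d,s).round(1).tolist())
E
```

```text
[ 641.7 -215.8   39.1] [1.6496e+02 2.0000e-02 9.6620e+01] 5.3667 0.7042293355585544
[[291.6, 319.7], [355.7, 319.8], [323.6, 319.8]]
```

View pics/w4.png

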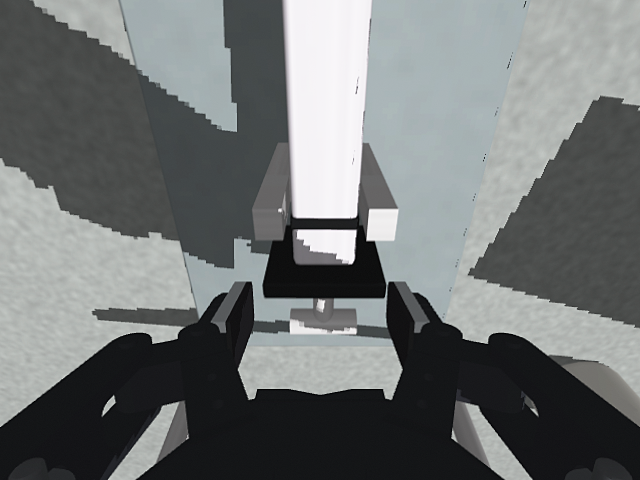

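Call:
apply_moves([
  [[0,0,0,0.002,0,0,0.5],[0,0,0,0,0,0,0.6],[0,0,0,0,0,0,0.7],[0,0,0,0,0,0,0.8],[0,0,0,0,0,0,1],[0,0,0,0,0,0,1],[0,0,0,0,0,0,1],[0,0,0,0,0,0,1]],
], newtons=70)

```text
t: 6.08
position: [642.3, -215.3, 37.9]
ee_rot: [164.9, 0.0, 96.6]
force: [2.3, 0.3, 1.0]
gripper_width: 0.279
```

```bash
python3 - <<'E'
from h import *
s,p=snap('wrist','w5.png'); print(s['position'].round(1),s['ee_rot'].round(2),s['t'],s['gripper_width'],s['force'])
E
```

```text
[ 642.3 -215.3   37.9] [1.6493e+02 3.0000e-02 9.6600e+01] 6.0833 0.27901064301180983 [2.32696733 0.27478693 0.99764124]
```

View pics/w5.png

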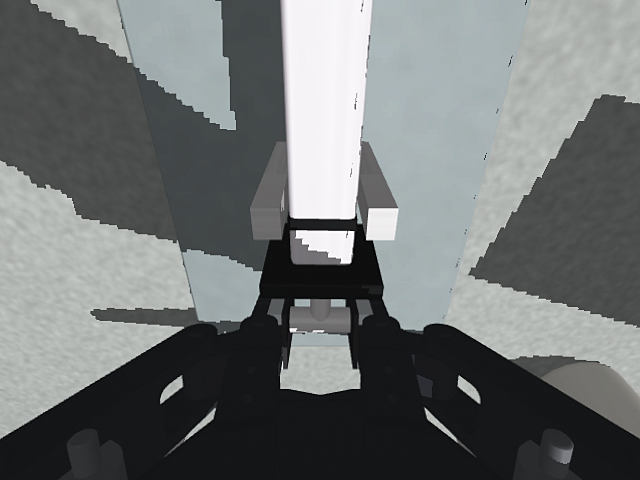

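Call:
apply_moves([
  [[0,0,0,0,0.0026,-0.0097,1],[0,0,0,0,0.0052,-0.0193,1],[0,0,0,0,0.0052,-0.0193,1],[0,0,0,0,0.0052,-0.0193,1],[0,0,0,0,0.0052,-0.0193,1],[0,0,0,0,0.0052,-0.0193,1],[0,0,0,0,0.0052,-0.0193,1],[0,0,0,0,0.0052,-0.0193,1]],
])

```text
t: 6.8
position: [641.4, -215.2, 98.4]
ee_rot: [165.0, 0.0, 96.6]
force: [0.1, -0.7, -0.9]
gripper_width: 0.279
```

```bash
python3 - <<'E'
from h import *
s,p=snap('wrist','w6.png'); print(s['position'].round(1),s['ee_rot'].round(2),s['t'],s['gripper_width'],s['force'])
_,q=snap('scene'); crop(q['img'],80,200,160,140,5,'c7.png')
E
```

```text
[ 641.4 -215.2   98.4] [165.02   0.    96.6 ] 6.8 0.27883200090017013 [ 0.11942481 -0.66779262 -0.87843272]
```

View pics/w6.png

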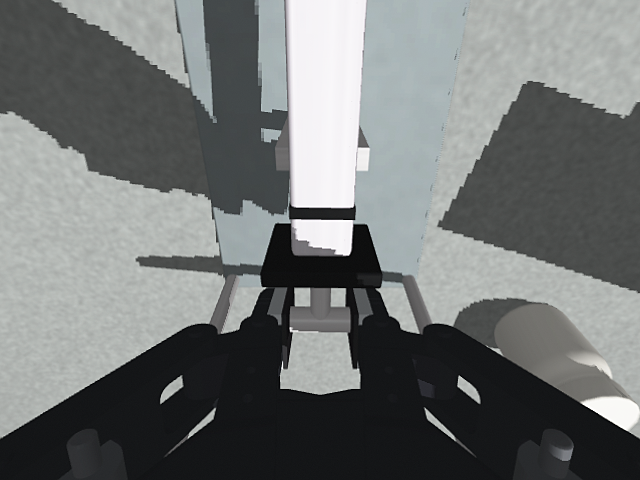

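View pics/c7.png

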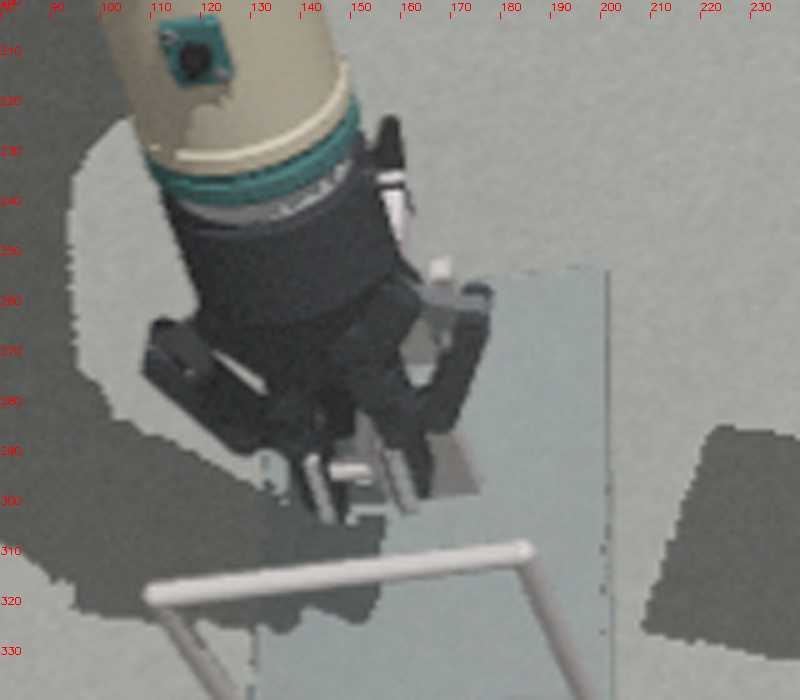

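Call:
apply_moves([
  [[0,0,0,0,0.0065,-0.024,1],[0,0,0,0,0.013,-0.048,1],[0,0,0,0,0.013,-0.048,1],[0,0,0,0,0.013,-0.048,1],[0,0,0,0,0.013,-0.048,1],[0,0,0,0,0.013,-0.048,1],[0,0,0,0,0.013,-0.048,1],[0,0,0,0,0.013,-0.048,1],[0,0,0,0,0.013,-0.048,1],[0,0,0,0,0.0065,-0.024,1]],
], newtons=80)

```text
t: 7.73
position: [642.7, -215.6, 279.4]
ee_rot: [164.9, 0.1, 96.6]
force: [0.9, -0.4, -1.1]
gripper_width: 0.27
```

```bash
python3 - <<'E'
from h import *
s,p=snap('wrist','w7.png'); print(s['position'].round(1),s['ee_rot'].round(2),s['t'],s['gripper_width'],s['q'].round(1))
z=R.from_euler('xyz',s['ee_rot'],degrees=True).apply([0,0,1])
for nm in('w5','w6','w7'): pass
plan([470,-60,290],toolR(0,35))
E
```

```text
[ 642.7 -215.6  279.4] [1.6485e+02 9.0000e-02 9.6590e+01] 7.7333 0.2700106535342671 [ 10.2  30.   14.7  93.6 -20.4  45.4 131.7]
from [ 643.5 -215.9  280.6] [1.6473e+02 1.4000e-01 9.6590e+01] dist 233.4 ang 20.79 n 7 turn/row [-0.0078 -0.0011  0.0024]
[-0.0078, -0.0011, 0.0024, 0.0624, -0.0523, -0.0179]
[-0.0078, -0.0011, 0.0024, 0.0615, -0.0523, -0.0209]
[-0.0078, -0.0011, 0.0024, 0.0606, -0.0521, -0.0239]
[-0.0078, -0.0011, 0.0024, 0.0596, -0.0517, -0.0268]
[-0.0078, -0.0011, 0.0024, 0.0586, -0.0512, -0.0298]
[-0.0078, -0.0011, 0.0024, 0.0577, -0.0506, -0.0326]
[-0.0078, -0.0011, 0.0024, 0.0567, -0.0498, -0.0355]
```

View pics/w7.png

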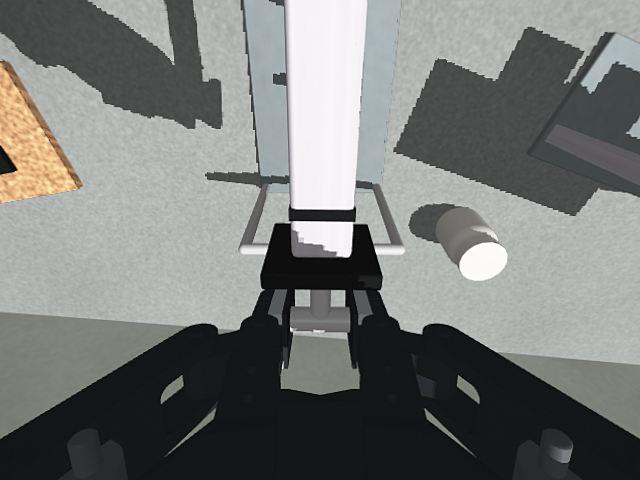

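```bash
python3 - <<'E'
from h import *
plan([450,-60,310],toolR(-6,35),9)
E
```

```text
from [ 643.5 -215.9  280.6] [1.6473e+02 1.4000e-01 9.6590e+01] dist 250.2 ang 23.36 n 9 turn/row [-0.0061 -0.0016  0.0036]
[-0.0061, -0.0016, 0.0036, 0.0492, -0.0445, -0.0208]
[-0.0061, -0.0016, 0.0036, 0.048, -0.0448, -0.0229]
[-0.0061, -0.0016, 0.0036, 0.0467, -0.0449, -0.0251]
[-0.0061, -0.0016, 0.0036, 0.0454, -0.0449, -0.0273]
[-0.0061, -0.0016, 0.0036, 0.0441, -0.0449, -0.0295]
[-0.0061, -0.0016, 0.0036, 0.0428, -0.0447, -0.0316]
[-0.0061, -0.0016, 0.0036, 0.0415, -0.0444, -0.0338]
[-0.0061, -0.0016, 0.0036, 0.0402, -0.044, -0.0359]
[-0.0061, -0.0016, 0.0036, 0.0388, -0.0434, -0.0379]
```

Call:
apply_moves([
  [[-0.006,-0.0016,0.0036,0.049,-0.0445,-0.021,1],[-0.006,-0.0016,0.0036,0.048,-0.045,-0.023,1],[-0.006,-0.0016,0.0036,0.047,-0.045,-0.025,1],[-0.006,-0.0016,0.0036,0.045,-0.045,-0.027,1],[-0.006,-0.0016,0.0036,0.044,-0.045,-0.0295,1],[-0.006,-0.0016,0.0036,0.043,-0.045,-0.032,1],[-0.006,-0.0016,0.0036,0.0415,-0.0445,-0.034,1],[-0.006,-0.0016,0.0036,0.04,-0.044,-0.036,1],[-0.006,-0.0016,0.0036,0.039,-0.0435,-0.038,1],[0,0,0,0,0,0,1]],
])

```text
t: 8.62
position: [485.0, -85.5, 298.1]
ee_rot: [150.1, 0.4, 87.0]
force: [-0.5, -0.2, -1.8]
gripper_width: 0.275
```

```bash
python3 - <<'E'
from h import *
s=manip.sense(); print(s['q'].round(1))
u=R.from_euler('z',-12.2,degrees=True)
tb=np.array([585.7,173.6,0])+u.apply([-140,45,0])+[0,0,310]
Rt=toolR(-12.2,35); pos=tb+Rt.apply([0,0,21]); print(tb,pos)
plan(pos,Rt,10)
E
```

```text
[-25.3   8.5  38.9 132.9 -41.9  14.1 137.4]
[458.37139064 247.16918675 310.        ] [470.14446788 244.62375735 292.79780707]
from [485.  -85.5 298.1] [150.05   0.4   86.97] dist 330.5 ang 10.46 n 10 turn/row [-0.0014 -0.0013  0.0022]
[-0.0014, -0.0013, 0.0022, 0.0822, -0.0074, -0.0034]
[-0.0014, -0.0013, 0.0022, 0.0821, -0.0085, -0.0041]
[-0.0014, -0.0013, 0.0022, 0.0819, -0.0096, -0.0048]
[-0.0014, -0.0013, 0.0022, 0.0817, -0.0107, -0.0056]
[-0.0014, -0.0013, 0.0022, 0.0815, -0.0118, -0.0063]
[-0.0014, -0.0013, 0.0022, 0.0813, -0.0128, -0.0071]
[-0.0014, -0.0013, 0.0022, 0.0811, -0.0139, -0.0079]
[-0.0014, -0.0013, 0.0022, 0.0808, -0.0149, -0.0086]
[-0.0014, -0.0013, 0.0022, 0.0805, -0.016, -0.0094]
[-0.0014, -0.0013, 0.0022, 0.0802, -0.017, -0.0102]
```

```bash
cat > fk.py <<'E'
from h import *
from scipy.optimize import least_squares
import itertools
Q=np.array([[-70.921,36.005,2.206,86.941,-1.547,57.084,-1.146],[6.1,16,15.3,107.9,-15.8,44.2,127.2],[10.2,30,14.7,93.6,-20.4,45.4,131.7],[-25.3,8.5,38.9,132.9,-41.9,14.1,137.4]])
P=np.array([[252.381,599.017,231.313],[528.4,-160.7,326.8],[642.7,-215.6,279.4],[485,-85.5,298.1]])
E=np.array([[180,0,67.15],[165.03,-.06,96.61],[164.85,.09,96.59],[150.05,.4,86.97]])
def fk(q,x,s):
    e=lambda a,v:R.from_euler(a,v,degrees=True)
    r=e('z',x[0]+s[0]*q[0]); p=np.array([0,0,x[1]])
    r=r*e('y',q[1]); p=p+r.apply([x[6],0,0]); r=r*e('z',s[1]*q[2]); p=p+r.apply([x[3],0,x[2]])
    r=r*e('y',q[3]); p=p+r.apply([-x[3]+0*x[7],0,0]); r=r*e('z',s[2]*q[4]); p=p+r.apply([x[7],0,x[4]])
    r=r*e('y',q[5]); r=r*e('z',s[3]*q[6]+x[8]); p=p+r.apply([0,0,x[5]])+ (r*e('z',-s[3]*q[6]-x[8])).apply([x[9],0,0])
    return p,r
def main():
  best=None
  for s in itertools.product([-1,1],repeat=4):
   for o in (0,90,180,-90):
    def f(x):
      o_=[]
      for q,p,e in zip(Q,P,E):
        a,b=fk(q,x,s); o_+=list((a-p)/5)+list((R.from_euler('xyz',e,degrees=True).inv()*b).as_rotvec()*57)
      return np.array(o_+list((x[[3,6,7,9]])/100))
    r=least_squares(f,[0,300,350,0,350,250,0,0,o,0],loss='soft_l1')
    if best is None or r.cost<best[0]: best=(r.cost,s,r.x,r.fun); 
  print(best[0],best[1],best[2].round(2)); print(best[3].round(2)); return best
if __name__=='__main__': main()
E
python3 fk.py; python3 -c "
from h import *
s=manip.sense();print(s['t'],s['q'],s['position'],s['ee_rot'])"
```

```text
1.239603112349264 (-1, -1, -1, -1) [  -2.3   322.11  553.82   24.99  380.36  335.03  -25.96   21.61 -182.17
   -4.4 ]
[-0.25  0.14  0.1   0.   -0.    0.13  0.15  0.46 -0.   -0.05 -0.63 -0.04
 -0.14 -0.29 -0.11 -0.   -0.68 -0.01 -0.01 -0.05  0.01  0.1  -1.15 -0.09
  0.25 -0.26  0.22 -0.04]
8.6167 [-25.32725611   8.4501425   38.88302295 132.89373172 -41.85132814
  14.07564978 137.41212301] [485.03533681 -85.48095521 298.12688212] [150.05293961   0.39657197  86.97189134]
```

```bash
cat > ik.py <<'E'
from fk import *
import pickle
try: X=np.load('fkx.npy')
except Exception:
    X=main()[2]; np.save('fkx.npy',X)
S=(-1,)*4
LO=np.array([-175.42,-21.48,-71.46,10.55,-63.04,13.31,-168.57]);HI=np.array([175.42,121.26,75.88,141.38,243.04,113.54,168.57])
def ik(pos,Rt,q0,reg=0.02):
    def f(q):
        a,b=fk(q,X,S); return np.r_[(a-pos)/2,(Rt.inv()*b).as_rotvec()*57*2,(q-q0)*reg]
    r=least_squares(f,np.clip(q0,LO+.1,HI-.1),bounds=(LO,HI)); a,b=fk(r.x,X,S)
    return r.x,np.linalg.norm(a-pos),np.degrees((Rt.inv()*b).magnitude())
QR=[585.7,173.6,-12.2]
def rackpose(x,y,z,tilt,d=21,h=-12.2):
    u=R.from_euler('z',QR[2],degrees=True); Rt=toolR(h,tilt)
    tb=np.array([QR[0],QR[1],0])+u.apply([x,y,0])+[0,0,z]
    return tb+Rt.apply([0,0,d]),Rt
if __name__=='__main__':
  q0=manip.sense()['q']
  for x,z in ((-140,310),(-140,235),(-110,235),(-60,225),(0,218)):
    for t in (30,40,50,60):
      p,Rt=rackpose(x,45,z,t); b=None
      for s in (q0,q0*[1,1,0,1,0,1,1]+[-30,0,0,0,0,20,0],q0*[1,1,-1,1,-1,1,1]+[-30,0,0,0,0,20,0]):
        r=ik(p,Rt,s)
        if b is None or r[1]+r[2]*3<b[1]+b[2]*3: b=r
      print(x,z,t,b[0].round(0),round(b[1],1),round(b[2],2))
E
python3 ik.py
```

```text
1.239603112349264 (-1, -1, -1, -1) [  -2.3   322.11  553.82   24.99  380.36  335.03  -25.96   21.61 -182.17
   -4.4 ]
[-0.25  0.14  0.1   0.   -0.    0.13  0.15  0.46 -0.   -0.05 -0.63 -0.04
 -0.14 -0.29 -0.11 -0.   -0.68 -0.01 -0.01 -0.05  0.01  0.1  -1.15 -0.09
  0.25 -0.26  0.22 -0.04]
-140 310 30 [-99.  31.  74. 124. -25.  25.  66.] 0.0 0.02
-140 310 40 [-104.   35.   76.  129.  -19.   13.   56.] 0.4 0.31
-140 310 50 [-42.  20. -19. 135.  89.  52. -57.] 0.1 0.05
-140 310 60 [-42.  25. -26. 140.  97.  68. -71.] 0.1 0.05
-140 235 30 [-77.  28.  40. 127.  27.  13.   9.] 0.4 0.25
-140 235 40 [-51.  25.  -2. 135.  90.  36. -59.] 0.2 0.09
-140 235 50 [-34.  31. -31. 140. 100.  62. -73.] 0.1 0.05
-140 235 60 [-56.  35.  -9. 141. 102.  64. -86.] 3.3 1.3
-110 235 30 [-71.  29.  37. 125.  25.  13.  14.] 0.4 0.26
-110 235 40 [-46.  26.  -4. 132.  92.  35. -56.] 0.2 0.09
-110 235 50 [-28.  32. -33. 138. 102.  62. -70.] 0.1 0.05
-110 235 60 [-46.  36. -17. 141. 108.  68. -84.] 0.5 0.22
-60 225 30 [-76.  39.  58. 123. -53.  16.  96.] 0.0 0.02
-60 225 40 [-36.  29.  -9. 129.  96.  36. -54.] 0.1 0.09
-60 225 50 [-20.  36. -38. 135. 107.  64. -66.] 0.1 0.05
-60 225 60 [-22.  43. -40. 139. 112.  81. -76.] 0.1 0.05
0 218 30 [-67.  41.  54. 116. -53.  17.  98.] 0.0 0.02
0 218 40 [-30.  32. -11. 123.  98.  34. -50.] 0.1 0.1
0 218 50 [-12.  40. -41. 130. 111.  64. -60.] 0.1 0.05
0 218 60 [-13.  46. -44. 135. 118.  82. -69.] 0.1 0.04
```

```bash
cat > sim.py <<'E'
from ik import *
def jac(q):
    p0,r0=fk(q,X,S);J=np.zeros((6,7))
    for i in range(7):
        d=q.copy();d[i]+=.01;p,r=fk(d,X,S);J[:3,i]=(p-p0)/.01/300;J[3:,i]=((r*r0.inv()).as_rotvec())/.01
    return J
def step(q,row,sub=4,rest=None,k=0,lam=1e-6):
    row=np.array(row,float)
    p,r=fk(q,X,S); tp=p+r.apply(row[3:6]*400); tr=r*R.from_rotvec(row[:3]*2*np.pi)
    return track(q,tp,tr,sub,rest,k,lam)
def track(q,tp,tr,sub=6,rest=None,k=0,lam=1e-6):
    for _ in range(sub):
        p,r=fk(q,X,S); e=np.r_[(tp-p)/300,(tr*r.inv()).as_rotvec()]
        J=jac(q); Ji=J.T@np.linalg.inv(J@J.T+lam*np.eye(6))
        dq=Ji@e
        if rest is not None: dq=dq+(np.eye(7)-Ji@J)@(rest-q)*k
        q=np.clip(q+dq,LO,HI)
    return q
if __name__=='__main__':
  q=np.array([10.2,30,14.7,93.6,-20.4,45.4,131.7])
  rows=[[-0.006,-0.0016,0.0036,a,b,c] for a,b,c in ((.049,-.0445,-.021),(.048,-.045,-.023),(.047,-.045,-.025),(.045,-.045,-.027),(.044,-.045,-.0295),(.043,-.045,-.032),(.0415,-.0445,-.034),(.04,-.044,-.036),(.039,-.0435,-.038))]
  p,r=fk(q,X,S)
  for w in rows:
    p=p+r.apply(np.array(w[3:])*400); r=r*R.from_rotvec(np.array(w[:3])*2*np.pi); q=track(q,p,r); print(q.round(1),(fk(q,X,S)[0]-p).round(1))
  # w2 -> w3 -> w7 check
  q=np.array([6.1,16,15.3,107.9,-15.8,44.2,127.2]); p,r=fk(q,X,S)
  q7=np.array([10.2,30,14.7,93.6,-20.4,45.4,131.7]); pe,re=fk(q7,X,S)
  pts=[p,np.array([641.7,-214.8,149.7]),np.array([641.7,-215.8,39.1]),pe]
  for a,b in zip(pts,pts[1:]):
    for t in np.linspace(.1,1,10): q=track(q,a+(b-a)*t,r)
  print(q.round(1),'vs',q7)
E
python3 sim.py
```

```text
[  9.4  26.6  14.3  99.7 -21.6  40.5 131.5] [0. 0. 0.]
[  8.6  23.3  13.8 105.6 -22.8  35.6 131.2] [0. 0. 0.]
[  7.8  20.1  13.2 111.1 -24.2  30.9 130.9] [0. 0. 0.]
[  7.1  17.   12.4 116.5 -25.7  26.2 130.5] [0. 0. 0.]
[  6.3  13.9  11.5 121.6 -27.4  21.7 130.1] [0. 0. 0.]
[  5.4  10.9  10.4 126.5 -29.2  17.1 129.6] [0. 0. 0.]
[  4.3   7.9   9.2 131.2 -31.   13.3 128.7] [-2.3  2.6 -1.5]
[  2.2   4.7   8.6 135.6 -31.5  13.3 126. ] [-18.4  19.1 -10.5]
[  0.9   1.4   6.1 139.6 -22.7  13.3 113.2] [-38.8  27.1 -20.2]
[ 10.4  30.1  14.5  93.4 -20.4  45.7 131.7] vs [ 10.2  30.   14.7  93.6 -20.4  45.4 131.7]
```

```bash
cat > sim2.py <<'E'
from sim import *
from scipy.optimize import lsq_linear
VM=np.array([147.25,147.25,180,180,180,180,180])*.7/12
def trackb(q,tp,tr,sub=4,eps=1e-4,m=0.7):
    q=q.copy(); qs=q.copy()
    for _ in range(sub):
        p,r=fk(q,X,S); e=np.r_[(tp-p)/300,(tr*r.inv()).as_rotvec()]
        A=np.vstack([jac(q),eps*np.eye(7)]); 
        lo=np.maximum(LO+m-q,qs-VM-q); hi=np.minimum(HI-m-q,qs+VM-q); hi=np.maximum(hi,lo+1e-6)
        q=q+lsq_linear(A,np.r_[e,np.zeros(7)],(lo,hi)).x
    return q
if __name__=='__main__':
  q=np.array([10.2,30,14.7,93.6,-20.4,45.4,131.7])
  rows=[[-0.006,-0.0016,0.0036,a,b,c] for a,b,c in ((.049,-.0445,-.021),(.048,-.045,-.023),(.047,-.045,-.025),(.045,-.045,-.027),(.044,-.045,-.0295),(.043,-.045,-.032),(.0415,-.0445,-.034),(.04,-.044,-.036),(.039,-.0435,-.038))]
  p,r=fk(q,X,S)
  for w in rows:
    p=p+r.apply(np.array(w[3:])*400); r=r*R.from_rotvec(np.array(w[:3])*2*np.pi); q=trackb(q,p,r); print(q.round(1),(fk(q,X,S)[0]-p).round(1),np.degrees((fk(q,X,S)[1].inv()*r).magnitude()).round(1))
  print('actual [-25.3   8.5  38.9 132.9 -41.9  14.1 137.4]')
E
python3 sim2.py
```

```text
[  9.4  26.6  14.3  99.7 -21.6  40.5 131.5] [ 0. -0. -0.] 0.0
[  8.6  23.3  13.8 105.6 -22.8  35.6 131.2] [ 0. -0. -0.] 0.0
[  7.8  20.1  13.2 111.1 -24.2  30.9 130.9] [ 0. -0.  0.] 0.0
[  7.1  17.   12.4 116.5 -25.7  26.2 130.5] [ 0. -0.  0.] 0.0
[  6.3  13.9  11.5 121.6 -27.4  21.7 130.1] [0. 0. 0.] 0.0
[  5.4  10.9  10.4 126.5 -29.2  17.1 129.6] [0. 0. 0.] 0.0
[ -3.1   8.   17.6 131.1 -35.4  14.  133.1] [ 0.1 -0.5  0.8] 0.4
[-11.7   5.1  24.8 133.6 -35.5  14.  130.8] [ 1.1 -3.2  5.1] 2.5
[ -3.4   1.4  14.3 135.3 -27.   14.  120.3] [ 0.5 -5.9 11.4] 4.6
actual [-25.3   8.5  38.9 132.9 -41.9  14.1 137.4]
```

```bash
cat > b.py <<'E'
from sim2 import *
rest=np.array([-35,30,-10,125,100,50,-60.])
qn=manip.sense()['q']
for x,z,t in ((-140,330,40),(-140,330,50),(-160,360,45),(-140,250,45),(-60,225,45),(0,216,45),(0,216,40),(0,216,55),(-140,310,55)):
    r=ik(*rackpose(x,45,z,t),rest,.05); print(x,z,t,r[0].round(1),r[1].round(2),r[2].round(2))
E
python3 b.py
python3 - <<'E'
import sys; sys.path.insert(0,'.')
import os; os.chdir('.')
from sim2 import *
rest=np.array([-35,30,-10,125,100,50,-60.])
qn=manip.sense()['q']; print(qn.round(1))
qT=ik(*rackpose(-160,0,400,35),rest,.05)[0]; print(qT.round(1))
qs=qn
N=30
for i in range(1,N+1):
    f=i/N; qd=qn+(qT-qn)*f; p,r=fk(qd,X,S)
    qs=trackb(qs,p,r); pa,ra=fk(qs,X,S)
    if i%3==0: print(i,'tcp',p.round(0),'z',r.apply([0,0,1]).round(2),'err',np.linalg.norm(pa-p).round(1),np.degrees((ra.inv()*r).magnitude()).round(1),qs.round(0))
E
```

```text
-140 330 40 [-34.7  14.9 -20.9 127.4  70.6  43.5 -32.4] 0.15 0.08
-140 330 50 [-42.8  17.3 -18.1 133.3  85.4  51.1 -52.1] 0.06 0.02
-160 360 45 [-39.6  12.1 -20.8 128.7  71.9  48.8 -36.4] 0.12 0.06
-140 250 45 [-41.9  25.1 -17.1 136.4  93.9  47.5 -63.5] 0.03 0.0
-60 225 45 [-34.8  30.3 -13.9 132.  104.   43.9 -64. ] 0.03 0.02
0 216 45 [-30.3  33.2 -12.1 126.9 107.7  40.8 -61. ] 0.03 0.02
0 216 40 [-28.9  32.  -11.6 123.7  99.   34.6 -50.5] 0.04 0.03
0 216 55 [-33.   37.1 -13.1 132.1 117.7  55.5 -75.2] 0.08 0.05
-140 310 55 [-46.5  21.8 -17.3 137.3  93.4  57.2 -64.9] 0.04 0.01
[-25.3   8.5  38.9 132.9 -41.9  14.1 137.4]
[-33.3   3.9 -15.3 122.7  47.   43.8  -2.7]
3 tcp [480. -32. 294.] z [ 0.46  0.02 -0.89] err 0.0 0.0 [-33.   8.  41. 132. -37.  18. 127.]
6 tcp [468.  14. 291.] z [ 0.41  0.06 -0.91] err 0.0 0.0 [-40.   8.  43. 131. -31.  21. 116.]
9 tcp [453.  51. 289.] z [ 0.36  0.08 -0.93] err 0.0 0.0 [-48.   8.  45. 131. -24.  24. 103.]
12 tcp [438.  80. 290.] z [ 0.32  0.07 -0.95] err 0.0 0.0 [-56.   8.  47. 130. -16.  27.  91.]
15 tcp [426. 102. 294.] z [ 0.3   0.04 -0.95] err 0.0 0.0 [-64.   8.  48. 129.  -8.  29.  77.]
18 tcp [419. 120. 301.] z [ 0.3  -0.01 -0.95] err 0.0 0.0 [-72.   7.  50. 128.   1.  31.  63.]
21 tcp [418. 137. 313.] z [ 0.33 -0.05 -0.94] err 0.0 0.0 [-79.   7.  52. 127.  10.  33.  48.]
24 tcp [422. 154. 330.] z [ 0.39 -0.09 -0.92] err 0.0 0.0 [-87.   6.  52. 126.  20.  36.  32.]
27 tcp [431. 177. 353.] z [ 0.47 -0.12 -0.88] err 0.0 0.0 [-94.   6.  52. 125.  31.  38.  16.]
30 tcp [441. 205. 383.] z [ 0.56 -0.12 -0.82] err 0.0 0.0 [-99.   5.  51. 124.  41.  41.   1.]
```

```bash
cat > wp.py <<'E'
from sim2 import *
def run(q,wps,verbose=True):
    p,r=fk(q,X,S); worst=0
    for (tp,tr) in wps:
        rv=(r.inv()*tr).as_rotvec(); n=int(np.ceil(max(np.linalg.norm(tp-p)/25,np.degrees(np.linalg.norm(rv))/4,1)))
        for i in range(1,n+1):
            P=p+(tp-p)*i/n; Q_=r*R.from_rotvec(rv*i/n); q=trackb(q,P,Q_,3)
            a,b=fk(q,X,S); er=np.linalg.norm(a-P)+2*np.degrees((b.inv()*Q_).magnitude()); worst=max(worst,er)
        if verbose: print('n',n,P.round(0),q.round(0),'err',er.round(1))
        p,r=tp,tr
    return q,worst
if __name__=='__main__':
  q=manip.sense()['q']
  A=lambda x,y,z,h,t:(np.array([x,y,z],float),toolR(h,t))
  end=[rackpose(-140,45,310,45),rackpose(-140,45,235,45),rackpose(0,45,228,45),rackpose(0,45,214,45),rackpose(0,45,214,55),rackpose(0,45,214,50),rackpose(-140,45,214,50)]
  C={'a':[A(440,100,330,-6,17),A(440,205,385,-12.2,33)],
  'b':[A(450,100,330,0,10),A(450,200,400,0,0),A(450,200,400,-12.2,35)],
  'c':[A(430,0,330,-6,20),rackpose(-140,45,400,20)],
  'd':[A(440,100,330,-6,17),A(440,205,385,20,33),A(440,205,385,-12.2,40)]}
  for k,v in C.items():
    print(k); print(run(q,v+end)[1])
E
python3 wp.py
```

```text
a
n 8 [440. 100. 330.] [-82.   8.  65. 123.  -2.  37.  68.] err 0.0
n 5 [440. 205. 385.] [-117.    9.   75.  122.   28.   39.   15.] err 4.1
n 5 [473. 244. 295.] [-103.   31.   65.  130.   40.   14.   -8.] err 8.3
n 3 [473. 244. 220.] [-91.  35.  49. 132.  67.  14. -39.] err 22.5
n 6 [610. 214. 213.] [-56.  34.  22. 127. 114.  23. -72.] err 0.0
n 1 [610. 214. 199.] [-54.  35.  19. 128. 117.  25. -76.] err 0.0
n 3 [612. 214. 202.] [-53.  38.  14. 133. 125.  42. -88.] err 0.0
n 2 [611. 214. 201.] [-53.  36.  16. 130. 122.  34. -83.] err 0.0
n 6 [474. 244. 201.] [-62.  32.   5. 141. 107.  45. -84.] err 0.0
22.525936290705523
b
n 8 [450. 100. 330.] [-66.  13.  57. 117. -13.  47.  87.] err 0.0
n 5 [450. 200. 400.] [-68.  19.  55.  98. -16.  72.  80.] err 0.0
n 10 [450. 200. 400.] [-112.    4.   65.  122.   39.   43.    5.] err 0.0
n 5 [473. 244. 295.] [-102.   30.   63.  131.   48.   14.  -16.] err 5.8
n 3 [473. 244. 220.] [-91.  35.  48. 133.  74.  14. -47.] err 19.4
n 6 [610. 214. 213.] [-59.  35.  27. 127. 117.  21. -76.] err 0.0
n 1 [610. 214. 199.] [-57.  36.  24. 128. 120.  23. -80.
[... 832 characters left out ...]

24.605980045533784
d
n 8 [440. 100. 330.] [-82.   8.  65. 123.  -2.  37.  68.] err 0.0
n 8 [440. 205. 385.] [-93.  -5.  52. 127.  31.  27.  47.] err 0.0
n 9 [440. 205. 385.] [-85.   4.  32. 126.  52.  43. -12.] err 0.0
n 5 [473. 244. 295.] [-85.  21.  36. 132.  75.  28. -43.] err 0.0
n 3 [473. 244. 220.] [-75.  29.  25. 138. 101.  29. -75.] err 0.0
n 6 [610. 214. 213.] [-58.  35.  26. 127. 117.  21. -76.] err 0.0
n 1 [610. 214. 199.] [-56.  36.  23. 128. 119.  23. -79.] err 0.0
n 3 [612. 214. 202.] [-56.  39.  18. 133. 126.  40. -90.] err 0.0
n 2 [611. 214. 201.] [-55.  37.  19. 130. 123.  32. -85.] err 0.0
n 6 [474. 244. 201.] [-64.  32.   7. 141. 107.  44. -85.] err 0.0
11.037261371853806
```

```bash
python3 - <<'E'
from h import *
plan([440,100,330],toolR(-6,17),10)
E
```

```text
from [485.  -85.5 298.1] [150.05   0.4   86.97] dist 193.5 ang 13.3 n 10 turn/row [ 0.0036 -0.0002  0.0008]
[0.0036, -0.0002, 0.0008, 0.0457, -0.0077, -0.014]
[0.0036, -0.0002, 0.0008, 0.0456, -0.0083, -0.0139]
[0.0036, -0.0002, 0.0008, 0.0455, -0.0088, -0.0138]
[0.0036, -0.0002, 0.0008, 0.0455, -0.0094, -0.0136]
[0.0036, -0.0002, 0.0008, 0.0454, -0.0099, -0.0135]
[0.0036, -0.0002, 0.0008, 0.0453, -0.0104, -0.0133]
[0.0036, -0.0002, 0.0008, 0.0453, -0.011, -0.0131]
[0.0036, -0.0002, 0.0008, 0.0452, -0.0115, -0.0129]
[0.0036, -0.0002, 0.0008, 0.0451, -0.012, -0.0127]
[0.0036, -0.0002, 0.0008, 0.045, -0.0125, -0.0125]
```

Call:
apply_moves([
  [[0.0036,-0.0002,0.0008,0.046,-0.008,-0.014,1],[0.0036,-0.0002,0.0008,0.046,-0.008,-0.014,1],[0.0036,-0.0002,0.0008,0.0455,-0.009,-0.014,1],[0.0036,-0.0002,0.0008,0.0455,-0.009,-0.0135,1],[0.0036,-0.0002,0.0008,0.0455,-0.01,-0.0135,1],[0.0036,-0.0002,0.0008,0.0455,-0.01,-0.013,1],[0.0036,-0.0002,0.0008,0.045,-0.011,-0.013,1],[0.0036,-0.0002,0.0008,0.045,-0.0115,-0.013,1],[0.0036,-0.0002,0.0008,0.045,-0.012,-0.0125,1],[0.0036,-0.0002,0.0008,0.045,-0.0125,-0.0125,1]],
])

```text
t: 9.45
position: [443.9, 93.3, 329.9]
ee_rot: [162.6, 0.0, 83.8]
force: [-0.0, -0.8, -1.3]
gripper_width: 0.275
```

```bash
python3 - <<'E'
from wp import *
s=manip.sense(); q=s['q']; print(q.round(1)); a,b=fk(q,X,S); print(a-s['position'],R.from_euler('xyz',s['ee_rot'],degrees=True).inv().as_matrix().dot(b.as_matrix()).round(3).tolist())
A=lambda x,y,z,h,t:(np.array([x,y,z],float),toolR(h,t))
end=[A(440,205,385,20,33),A(440,205,385,-12.2,40),rackpose(-140,45,310,45),rackpose(-140,45,235,45),rackpose(0,45,228,45),rackpose(0,45,214,55)]
print(run(q,end)[1])
plan([440,205,385],toolR(20,33),9)
E
```

```text
[-81.1  11.   70.6 122.9  -8.2  37.   77.4]
[  9.25150842 -17.35890474  -0.04177463] [[1.0, -0.0, -0.012], [0.0, 1.0, -0.0], [0.012, 0.0, 1.0]]
n 8 [440. 205. 385.] [-97.  -6.  55. 128.  34.  28.  44.] err 0.0
n 9 [440. 205. 385.] [-88.   4.  36. 126.  52.  43. -12.] err 0.0
n 5 [473. 244. 295.] [-88.  22.  40. 132.  74.  26. -43.] err 0.0
n 3 [473. 244. 220.] [-78.  30.  28. 137. 101.  27. -74.] err 1.6
n 6 [610. 214. 213.] [-60.  35.  28. 127. 118.  20. -77.] err 0.0
n 3 [612. 214. 202.] [-57.  39.  19. 133. 127.  40. -91.] err 0.0
2.274417956306941
from [443.9  93.3 329.9] [1.6259e+02 2.0000e-02 8.3850e+01] dist 124.6 ang 30.38 n 9 turn/row [-0.0047  0.0035 -0.0073]
[-0.0047, 0.0035, -0.0073, 0.0307, 0.0004, -0.0159]
[-0.0047, 0.0035, -0.0073, 0.031, 0.0023, -0.0152]
[-0.0047, 0.0035, -0.0073, 0.0312, 0.0041, -0.0145]
[-0.0047, 0.0035, -0.0073, 0.0312, 0.006, -0.0136]
[-0.0047, 0.0035, -0.0073, 0.0312, 0.0078, -0.0128]
[-0.0047, 0.0035, -0.0073, 0.0311, 0.0096, -0.0118]
[-0.0047, 0.0035, -0.0073, 0.0308, 0.0114, -0.0108]
[-0.0047, 0.0035, -0.0073, 0.0305, 0.0131, -0.0098]
[-0.0047, 0.0035, -0.0073, 0.0301, 0.0148, -0.0087]
```

Call:
apply_moves([
  [[-0.0047,0.0035,-0.0073,0.031,0.0,-0.016,1],[-0.0047,0.0035,-0.0073,0.031,0.002,-0.015,1],[-0.0047,0.0035,-0.0073,0.031,0.004,-0.0145,1],[-0.0047,0.0035,-0.0073,0.031,0.006,-0.0135,1],[-0.0047,0.0035,-0.0073,0.031,0.008,-0.013,1],[-0.0047,0.0035,-0.0073,0.031,0.0095,-0.012,1],[-0.0047,0.0035,-0.0073,0.031,0.0115,-0.011,1],[-0.0047,0.0035,-0.0073,0.0305,0.013,-0.01,1],[-0.0047,0.0035,-0.0073,0.03,0.015,-0.0085,1],[0,0,0,0,0,0,1]],
])

```text
t: 10.28
position: [439.8, 205.4, 386.7]
ee_rot: [146.7, -0.3, 110.2]
force: [-0.0, -0.2, -1.7]
gripper_width: 0.271
```

```bash
python3 - <<'E'
from wp import *
s=manip.sense(); q=s['q']; print(q.round(1)); a,b=fk(q,X,S); print(a-s['position'])
A=lambda x,y,z,h,t:(np.array([x,y,z],float),toolR(h,t))
end=[A(440,205,385,-12.2,40),rackpose(-140,45,310,45),rackpose(-140,45,235,45),rackpose(0,45,228,45),rackpose(0,45,214,55)]
print(run(q,end)[1])
plan([440,205,385],toolR(-12.2,40),10)
E
```

```text
[-98.   -8.   57.9 127.6  35.8  28.8  44.2]
[ 12.59115759 -23.53688502   0.48948698]
n 9 [440. 205. 385.] [-88.   4.  36. 126.  52.  43. -12.] err 0.0
n 5 [473. 244. 295.] [-89.  22.  41. 132.  74.  26. -42.] err 0.0
n 3 [473. 244. 220.] [-79.  30.  30. 137. 100.  26. -74.] err 2.1
n 6 [610. 214. 213.] [-60.  35.  28. 127. 119.  20. -78.] err 0.0
n 3 [612. 214. 202.] [-57.  39.  20. 133. 127.  39. -92.] err 0.0
2.5700179055220396
from [439.8 205.4 386.7] [146.73  -0.26 110.2 ] dist 1.8 ang 33.09 n 10 turn/row [-0.0018 -0.0054  0.0072]
[-0.0018, -0.0054, 0.0072, -0.0001, -0.0002, 0.0004]
[-0.0018, -0.0054, 0.0072, -0.0001, -0.0002, 0.0004]
[-0.0018, -0.0054, 0.0072, -0.0001, -0.0002, 0.0004]
[-0.0018, -0.0054, 0.0072, -0.0001, -0.0002, 0.0004]
[-0.0018, -0.0054, 0.0072, -0.0001, -0.0002, 0.0004]
[-0.0018, -0.0054, 0.0072, -0.0001, -0.0002, 0.0004]
[-0.0018, -0.0054, 0.0072, -0.0001, -0.0002, 0.0004]
[-0.0018, -0.0054, 0.0072, -0.0001, -0.0002, 0.0004]
[-0.0018, -0.0054, 0.0072, -0.0001, -0.0002, 0.0004]
[-0.0018, -0.0054, 0.0072, -0.0001, -0.0002, 0.0004]
```

Call:
apply_moves([
  [[-0.0018,-0.0054,0.0072,0,0,0,1],[-0.0018,-0.0054,0.0072,0,0,0,1],[-0.0018,-0.0054,0.0072,0,0,0,1],[-0.0018,-0.0054,0.0072,0,0,0,1],[-0.0018,-0.0054,0.0072,0,0,0,1],[-0.0018,-0.0054,0.0072,0,0,0,1],[-0.0018,-0.0054,0.0072,0,0,0,1],[-0.0018,-0.0054,0.0072,0,0,0,1],[-0.0018,-0.0054,0.0072,0,0,0,1],[-0.0018,-0.0054,0.0072,0,0,0,1]],
])

```text
t: 11.12
position: [440.1, 203.5, 385.4]
ee_rot: [140.3, 0.1, 77.3]
force: [-0.2, 0.4, -1.7]
gripper_width: 0.275
```

```bash
python3 - <<'E'
from wp import *
s,w=snap('wrist','w8.png'); q=s['q']; print(q.round(1)); a,b=fk(q,X,S); print(a-s['position'])
end=[rackpose(-140,45,310,40),rackpose(-140,45,235,40),rackpose(-140,45,235,50),rackpose(0,45,228,50),rackpose(0,45,214,50)]
print(run(q,end)[1])
print(*rackpose(-140,45,310,40)[:1])
plan(*rackpose(-140,45,310,40),6)
E
```

```text
[-93.    4.4  43.  125.8  50.4  43.2  -8.8]
[  8.40752733 -14.78355675   1.8520906 ]
n 5 [472. 244. 294.] [-89.  22.  45. 129.  56.  22. -21.] err 0.0
n 4 [472. 244. 219.] [-84.  31.  42. 134.  84.  14. -55.] err 4.6
n 3 [474. 244. 222.] [-73.  31.  19. 140. 105.  37. -82.] err 0.0
n 6 [611. 214. 215.] [-57.  35.  22. 130. 122.  30. -83.] err 0.0
n 1 [611. 214. 201.] [-56.  37.  20. 130. 124.  32. -85.] err 0.0
5.4203328223509155
[471.56507799 244.31661057 293.91306669]
from [440.  205.5 385.4] [1.4021e+02 7.0000e-02 7.7370e+01] dist 104.3 ang 0.49 n 6 turn/row [-0.0001  0.0002 -0.0001]
[-0.0001, 0.0002, -0.0001, 0.0187, -0.0172, 0.0352]
[-0.0001, 0.0002, -0.0001, 0.0186, -0.0173, 0.0353]
```

View pics/w8.png

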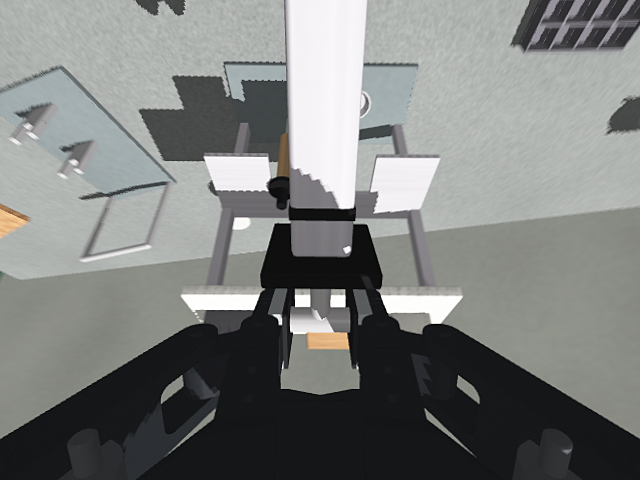

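Call:
apply_moves([
  [[0,0,0,0,0,0,1],[0,0,0,0,0,0,1]],
], newtons=7)

```text
t: 11.33
position: [440.0, 203.5, 385.4]
ee_rot: [140.3, 0.1, 77.6]
force: [0.6, 0.1, -2.0]
gripper_width: 0.276
```

```bash
python3 - <<'E'
from h import *
s,w=snap('wrist','w9.png'); print(s['gripper_width'],s['ft_torque'])
E
```

```text
0.27612141008478286 [0.1543202  0.68506574 0.02482722]
```

View pics/w9.png

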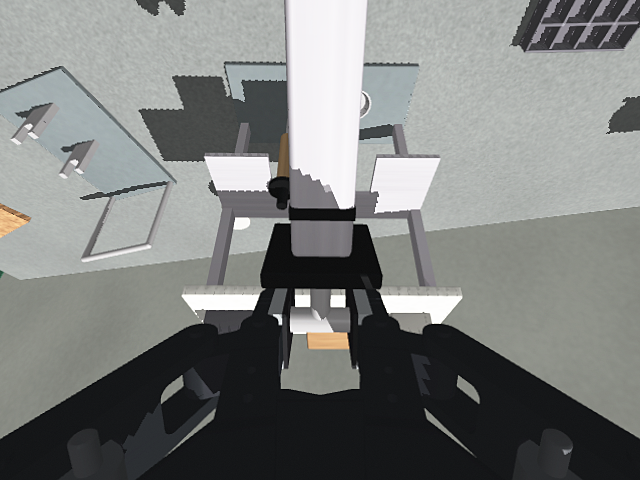

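Call:
apply_moves([
  [[0,0,0,0,0,0,0.85],[0,0,0,0,0,0,0.82],[0,0,0,0,0,0,0.8]],
], newtons=7)

```text
t: 11.63
position: [439.7, 203.9, 385.6]
ee_rot: [140.4, 0.0, 77.6]
force: [0.4, 0.4, -1.6]
gripper_width: 0.27
```

```bash
cat > k.py <<'E'
from h import *
import sys
s,w=snap('wrist',sys.argv[1]+'.png'); print(s['t'],s['gripper_width'],s['ft_torque'].round(3),s['position'].round(1))
crop(w['img'],200,0,240,400,2,'k_'+sys.argv[1]+'.png')
a=cv2.imread('pics/w9.png'); print(np.abs(a[:330,280:370].astype(int)-w['img'][:330,280:370]).mean())
E
python3 k.py x1
```

```text
11.6333 0.2703130406017611 [0.207 0.747 0.001] [439.7 203.9 385.6]
1.599618406285073
```

Call:
apply_moves([
  [[0,0,0,0,0,0,0.78],[0,0,0,0,0,0,0.76],[0,0,0,0,0,0,0.76]],
], newtons=7)

```text
t: 11.93
position: [439.6, 204.4, 385.6]
ee_rot: [140.3, 0.0, 77.7]
force: [-0.2, 0.4, -0.8]
gripper_width: 0.273
```

```bash
python3 k.py x2
```

```text
11.9333 0.2731523520542305 [ 0.185  0.725 -0.004] [439.6 204.4 385.6]
2.335286195286195
```

Call:
apply_moves([
  [[0,0,0,0,0,0,0.75],[0,0,0,0,0,0,0.74],[0,0,0,0,0,0,0.74]],
], newtons=7)

```text
t: 12.23
position: [439.6, 204.3, 385.5]
ee_rot: [140.3, 0.1, 77.7]
force: [0.5, -1.3, -0.8]
gripper_width: 0.272
```

```bash
python3 k.py x3
```

```text
12.2333 0.2716496628268355 [ 0.18   0.78  -0.028] [439.6 204.3 385.5]
2.285117845117845
```

Call:
apply_moves([
  [[0,0,0,0,0,0,0.735],[0,0,0,0,0,0,0.73],[0,0,0,0,0,0,0.73]],
], newtons=7)

```text
t: 12.53
position: [439.6, 204.3, 385.5]
ee_rot: [140.3, 0.1, 77.7]
force: [0.6, 0.0, -1.1]
gripper_width: 0.273
```

```bash
python3 k.py x4
```

```text
12.5333 0.27334432901983574 [ 0.234  0.728 -0.025] [439.6 204.3 385.5]
2.278821548821549
```

View pics/x4.png

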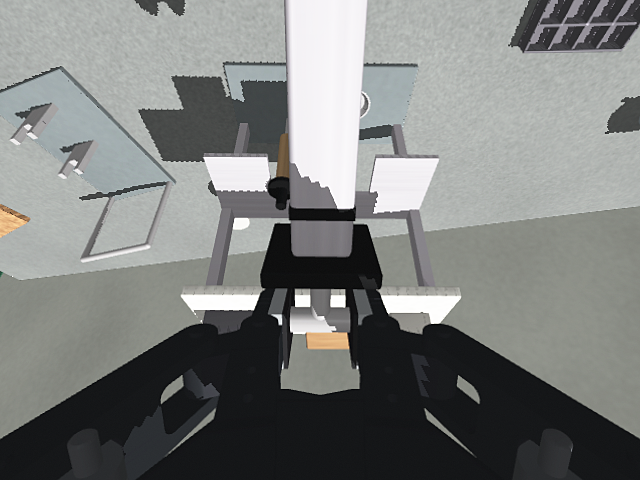

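Call:
apply_moves([
  [[0,0,0,0,0,0,0.725],[0,0,0,0,0,0,0.72],[0,0,0,0,0,0,0.72]],
], newtons=7)

```text
t: 12.83
position: [439.6, 204.3, 385.5]
ee_rot: [140.3, 0.0, 77.7]
force: [-0.2, -0.7, -1.4]
gripper_width: 0.281
```

```bash
python3 k.py x5
```

```text
12.8333 0.28084688626242627 [ 0.18   0.721 -0.01 ] [439.6 204.3 385.5]
3.908428731762065
```

Call:
apply_moves([
  [[0,0,0,0,0,0,0.717],[0,0,0,0,0,0,0.717]],
], newtons=7)

```text
t: 13.05
position: [439.6, 204.3, 385.5]
ee_rot: [140.3, 0.1, 77.7]
force: [1.1, 0.0, -1.9]
gripper_width: 0.284
```

```bash
python3 k.py x6
```

```text
13.05 0.283707802796688 [ 0.148  0.757 -0.035] [439.6 204.3 385.5]
4.286262626262626
```

View pics/x6.png

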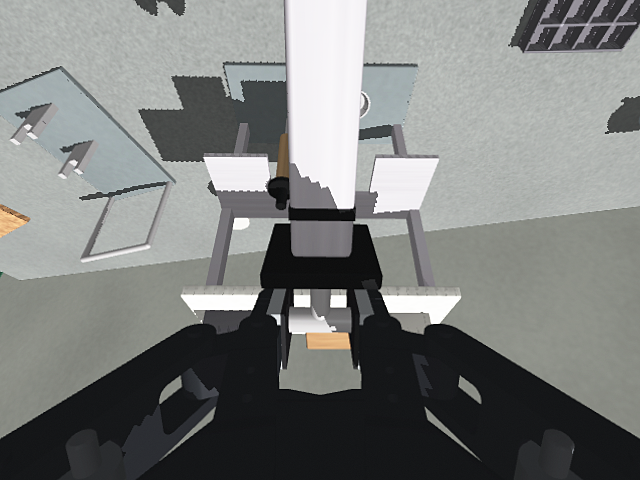

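Call:
apply_moves([
  [[0,0,0,0,0,0,0.713],[0,0,0,0,0,0,0.713]],
], newtons=7)

```text
t: 13.27
position: [439.6, 204.3, 385.5]
ee_rot: [140.3, 0.1, 77.7]
force: [-0.2, -0.1, -1.7]
gripper_width: 0.292
```

```bash
python3 k.py x7
```

```text
13.2667 0.2921685758420841 [0.209 0.816 0.05 ] [439.6 204.3 385.5]
4.864466891133558
```

Call:
apply_moves([
  [[0,0,0,0,0,0,0.709],[0,0,0,0,0,0,0.709]],
], newtons=7)

```text
t: 13.48
position: [439.6, 204.3, 385.5]
ee_rot: [140.3, 0.0, 77.7]
force: [-0.3, -0.4, -1.1]
gripper_width: 0.29
```

```bash
python3 k.py x8
```

```text
13.4833 0.29041227115011214 [0.185 0.753 0.017] [439.6 204.3 385.5]
5.328058361391695
```

Call:
apply_moves([
  [[0,0,0,0,0,0,0.706],[0,0,0,0,0,0,0.706]],
], newtons=7)

```text
t: 13.7
position: [439.6, 204.3, 385.5]
ee_rot: [140.3, 0.1, 77.7]
force: [0.6, -0.5, -1.9]
gripper_width: 0.294
```

```bash
python3 k.py x9
```

```text
13.7 0.2936676413684194 [0.155 0.788 0.045] [439.6 204.3 385.5]
5.598978675645342
```

View pics/x9.png

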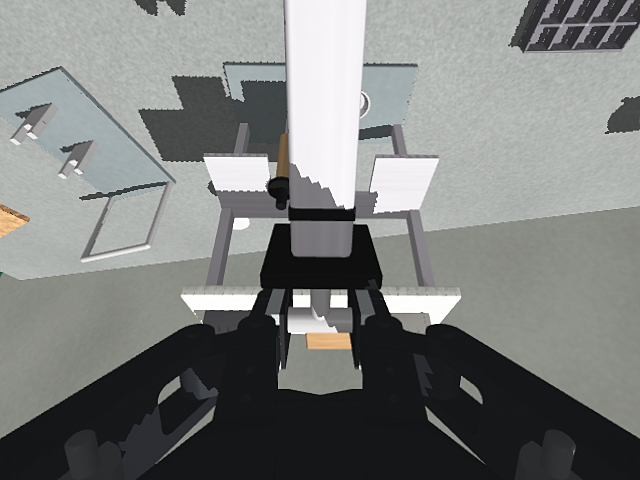

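Call:
apply_moves([
  [[0,0,0,0,0,0,0.703],[0,0,0,0,0,0,0.703]],
], newtons=7)

```text
t: 13.92
position: [439.6, 204.3, 385.5]
ee_rot: [140.3, 0.0, 77.7]
force: [-0.3, -0.2, -0.9]
gripper_width: 0.296
```

```bash
python3 k.py y1
```

```text
13.9167 0.2957866343783097 [0.151 0.701 0.045] [439.6 204.3 385.5]
19.838664421997755
```

Something moved.

View pics/y1.png

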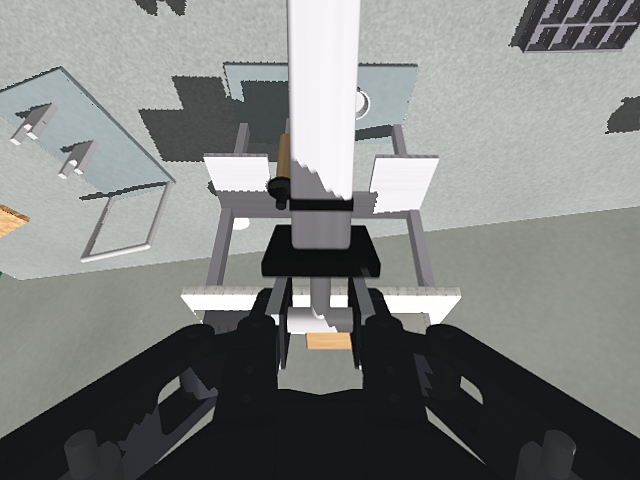

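Call:
apply_moves([
  [[0,0,0,0,0,0,0.703],[0,0,0,0,0,0,0.703],[0,0,0,0,0,0,0.702],[0,0,0,0,0,0,0.702]],
], newtons=7)

```text
t: 14.3
position: [439.6, 204.3, 385.5]
ee_rot: [140.3, 0.0, 77.7]
force: [-0.2, 1.0, -1.8]
gripper_width: 0.301
```

```bash
python3 k.py y2
```

```text
14.3 0.3005258856210379 [ 0.113  0.783 -0.001] [439.6 204.3 385.5]
50.712401795735126
```

View pics/y2.png

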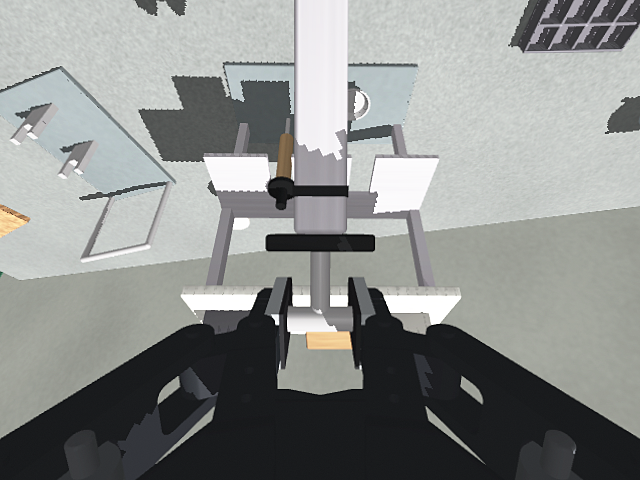

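Call:
apply_moves([
  [[0,0,0,0,0,0,0.702],[0,0,0,0,0,0,0.701],[0,0,0,0,0,0,0.701],[0,0,0,0,0,0,0.701]],
], newtons=7)

```text
t: 14.68
position: [439.6, 204.3, 385.5]
ee_rot: [140.3, 0.1, 77.7]
force: [0.8, -0.0, -1.2]
gripper_width: 0.294
```

```bash
python3 k.py y3
```

```text
14.6833 0.29397087992597865 [ 0.134  0.748 -0.035] [439.6 204.3 385.5]
53.89768799102132
```

View pics/y3.png

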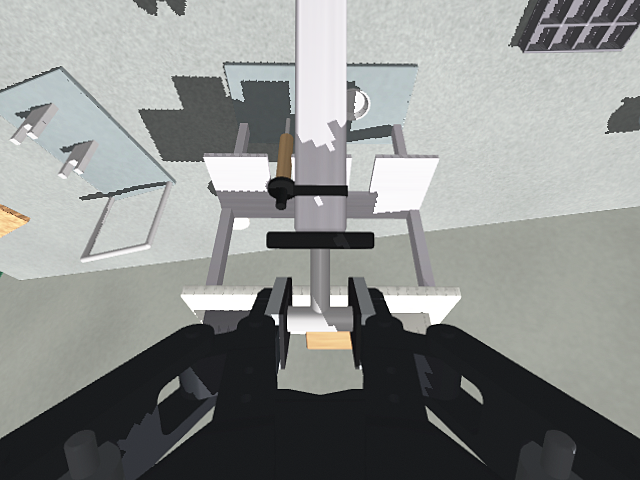

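Call:
apply_moves([
  [[0,0,0,0,0,0,0.7],[0,0,0,0,0,0,0.7],[0,0,0,0,0,0,0.699],[0,0,0,0,0,0,0.699],[0,0,0,0,0,0,0.699]],
], newtons=7)

```text
t: 15.15
position: [439.6, 204.3, 385.5]
ee_rot: [140.3, 0.1, 77.7]
force: [-0.2, -0.8, -1.6]
gripper_width: 0.296
```

```bash
python3 k.py y4
```

```text
15.15 0.2964105683490288 [ 0.181  0.748 -0.027] [439.6 204.3 385.5]
68.52177328843996
```

View pics/y4.png

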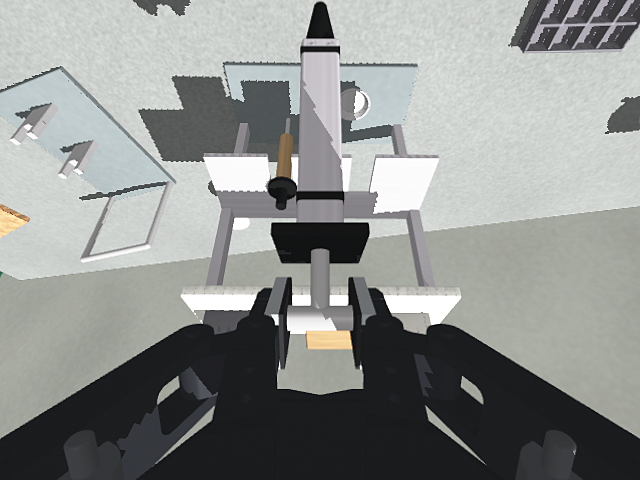

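```bash
cat > ang.py <<'E'
from h import *
from scipy.optimize import least_squares
def angle(s,w,tip,tbar=None):
    # unknown: T-bar at tool (x0,0,z0) ; pump dir in tool yz-plane at angle a from tool +z toward -y
    def f(v):
        a,z0,x0,b=v; d=np.array([np.sin(b),-np.sin(a)*np.cos(b),np.cos(a)*np.cos(b)]); T0=np.array([x0,0,z0])
        Rt=R.from_euler('xyz',s['ee_rot'],degrees=True)
        X=[s['position']+Rt.apply(T0+180*d)]
        o=[proj(w,X,s)[0]-tip]
        if tbar is not None: o.append(proj(w,[s['position']+Rt.apply(T0)],s)[0]-tbar)
        else: o.append([(z0+20)*5,x0*5])
        return np.concatenate(o)
    r=least_squares(f,[.5,-20,0,0]); a,z0,x0,b=r.x
    Rt=R.from_euler('xyz',s['ee_rot'],degrees=True); d=Rt.apply([np.sin(b),-np.sin(a)*np.cos(b),np.cos(a)*np.cos(b)])
    tb=s['position']+Rt.apply([x0,0,z0])
    u=R.from_euler('z',-12.2,degrees=True).inv(); dr=u.apply(d)
    print('fit',r.cost.round(2),'a',np.degrees(a).round(1),'z0',z0.round(1),'x0',x0.round(1),'side',np.degrees(b).round(1),'lean x',np.degrees(np.arctan2(dr[0],-dr[2])).round(1),'lean y',np.degrees(np.arctan2(dr[1],-dr[2])).round(1))
    print('tbar rack',(u.apply(tb-[585.7,173.6,0])).round(1),'tip rack',(u.apply(tb+180*d-[585.7,173.6,0])).round(1)); return tb,d
if __name__=='__main__':
    import sys
    s,w=snap('wrist',sys.argv[1]+'.png'); print(s['t'],s['position'],s['ee_rot'])
    angle(s,w,np.array([float(sys.argv[2]),float(sys.argv[3])]),np.array([320,318.]))
E
python3 ang.py y5 320 3
```

```text
15.2 [439.59358823 204.30449861 385.53652569] [1.40342112e+02 5.08249307e-02 7.76589560e+01]
fit 0.0 a 54.0 z0 -22.4 x0 -1.0 side -0.0 lean x -14.3 lean y -0.1
tbar rack [-163.6   -1.8  402.7] tip rack [-208.1   -2.   228.3]
```

Call:
apply_moves([
  [[0,0,0,0,0,0,0.75],[0,0,0,0,0,0,0.85],[0,0,0,0,0,0,1],[0,0,0,0,0,0,1]],
], newtons=60)

```text
t: 15.58
position: [439.6, 204.3, 385.5]
ee_rot: [140.3, 0.1, 77.7]
force: [0.4, -0.0, -1.3]
gripper_width: 0.279
```

```bash
python3 k.py y6; python3 - <<'E'
from wp import *
s=manip.sense(); q=s['q']; print(q.round(1)); a,b=fk(q,X,S); print(a-s['position'])
for t in (50,54):
  end=[rackpose(-140,45,310,t),rackpose(-140,45,235,t),rackpose(0,45,228,t),rackpose(0,45,214,t),rackpose(-120,45,230,t)]
  print(run(q,end)[1])
plan(*rackpose(-140,45,310,53.5),8)
E
```

```text
15.5833 0.27934079564991166 [0.211 0.839 0.033] [439.6 204.3 385.5]
67.15279461279461
[-93.3   4.3  43.2 125.8  50.4  43.1  -8.6]
[  8.51295277 -14.84635657   1.86621196]
n 5 [474. 244. 297.] [-103.   32.   60.  135.   82.   16.  -54.] err 2.8
n 3 [474. 244. 222.] [-80.  32.  28. 140. 108.  33. -86.] err 0.0
n 6 [611. 214. 215.] [-61.  37.  28. 130. 126.  27. -88.] err 0.0
n 1 [611. 214. 201.] [-60.  38.  25. 131. 127.  29. -90.] err 0.0
n 5 [494. 240. 217.] [-76.  33.  27. 139. 112.  32. -87.] err 0.0
5.021899580265481
n 5 [475. 244. 298.] [-99.  29.  50. 136.  86.  26. -59.] err 8.8
n 3 [475. 244. 223.] [-75.  33.  19. 141. 106.  42. -86.] err 3.3
n 6 [612. 214. 216.] [-58.  37.  21. 132. 125.  36. -88.] err 0.0
n 1 [612. 214. 202.] [-57.  39.  20. 132. 126.  38. -90.] err 0.0
n 5 [495. 239. 218.] [-69.  34.  15. 141. 111.  44. -88.] err 0.0
8.778274881165622
from [439.6 204.3 385.6] [1.4034e+02 5.0000e-02 7.7660e+01] dist 102.7 ang 13.84 n 8 turn/row [-0.0048  0.     -0.    ]
[-0.0048, 0.0, -0.0, 0.0144, -0.0113, 0.0264]
[-0.0048, 0.0, -0.0, 0.0144, -0.0121, 0.026]
[-0.0048, 0.0, -0.0, 0.0144, -0.0129, 0.0256]
[-0.0048, 0.0, -0.0, 0.0144, -0.0136, 0.0252]
[-0.0048, 0.0, -0.0, 0.0144, -0.0144, 0.0248]
[-0.0048, 0.0, -0.0, 0.0143, -0.0151, 0.0244]
[-0.0048, 0.0, -0.0, 0.0143, -0.0158, 0.0239]
[-0.0048, 0.0, -0.0, 0.0143, -0.0166, 0.0234]
```

View pics/y6.png

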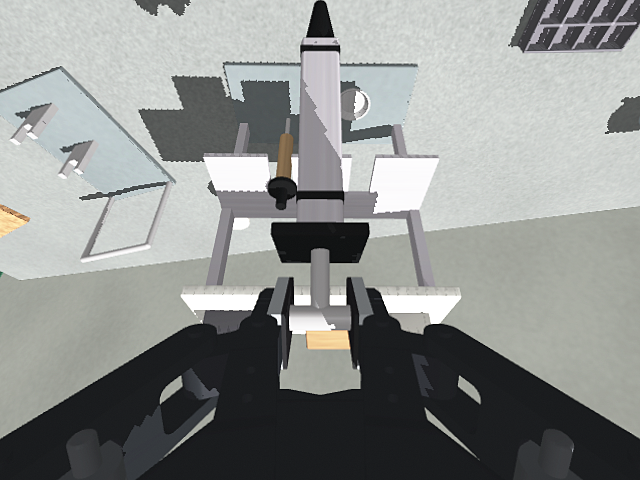

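```bash
python3 - <<'E'
from wp import *
s=manip.sense(); q=s['q']
for t in (50,52):
 for h1 in (-12.2,5,15):
  for x in (-140,-115):
   end=[(s['position'],toolR(h1,t)),(rackpose(x,45,310,t)[0],toolR(h1,t)),rackpose(x,45,310,t),rackpose(x,45,235,t),rackpose(0,45,228,t),rackpose(0,45,214,t),rackpose(x,45,230,t)]
   print(t,h1,x,run(q,end,False)[1])
E
```

```text
50 -12.2 -140 0.0011267121370704953
50 -12.2 -115 1.8333969619492934e-05
50 5 -140 12.63020455127622
50 5 -115 7.029937569696009
50 15 -140 27.384893815857225
50 15 -115 20.58084049558597
52 -12.2 -140 1.0896240641078396
52 -12.2 -115 8.318070774744349e-06
52 5 -140 18.31553212448189
52 5 -115 12.96194017838449
52 15 -140 35.96657411722269
52 15 -115 28.679748069472666
```

Call:
apply_moves([
  [[-0.0086,0,0,0,0,0,1],[-0.0086,0,0,0,0,0,1],[-0.0086,0,0,0,0,0,1],[-0.0086,0,0,0,0,0,1],[0,0,0,0,0,0,1]],
])

```text
t: 16.05
position: [438.3, 204.9, 384.2]
ee_rot: [127.9, 0.3, 77.9]
force: [-1.3, 0.3, -2.7]
gripper_width: 0.28
```

```bash
python3 ang.py y7 320 3;python3 - <<'E'
from wp import *
s=manip.sense(); q=s['q'];print(q.round(1))
x=-115
print(run(q,[rackpose(x,45,310,52),rackpose(x,45,235,52),rackpose(0,45,228,52),rackpose(0,45,214,52),rackpose(x,45,230,52)])[1])
plan(*rackpose(-115,45,310,52),6)
E
```

```text
16.05 [438.25788692 204.89227856 384.17330697] [127.93736253   0.25962431  77.86029203]
fit 0.0 a 53.8 z0 -22.6 x0 -1.0 side -0.0 lean x -1.8 lean y -0.3
tbar rack [-168.6   -1.5  398.1] tip rack [-174.2   -2.4  218.2]
[-99.4   8.3  42.6 133.8  71.2  45.4 -35.6]
n 5 [499. 238. 297.] [-89.  27.  42. 135.  95.  28. -65.] err 0.0
n 3 [499. 238. 222.] [-79.  35.  31. 140. 115.  32. -91.] err 0.0
n 5 [611. 214. 215.] [-64.  38.  30. 131. 129.  29. -93.] err 0.0
n 1 [611. 214. 201.] [-62.  39.  28. 132. 131.  31. -95.] err 0.0
n 5 [499. 238. 217.] [-79.  35.  30. 140. 116.  33. -92.] err 0.0
8.623335354177279e-06
from [438.8 204.7 384.7] [128.02   0.23  77.79] dist 111.5 ang 0.23 n 6 turn/row [-0.      0.0001  0.0001]
[-0.0, 0.0001, 0.0001, 0.0192, -0.0155, 0.0394]
[-0.0, 0.0001, 0.0001, 0.019, -0.0155, 0.0394]
```

View pics/y7.png

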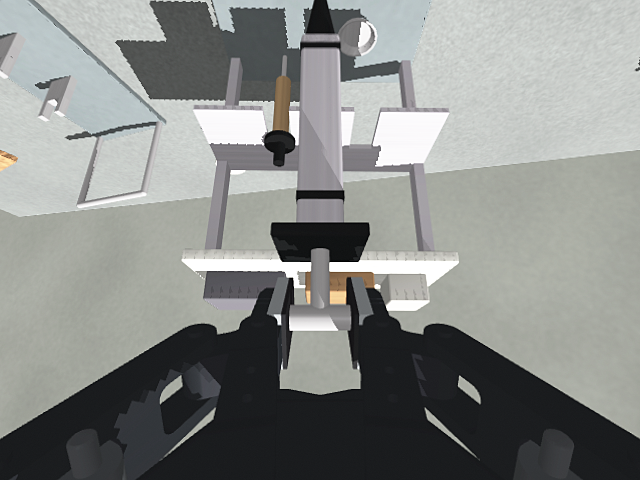

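Call:
apply_moves([
  [[0,0,0,0.01,-0.008,0.02,1],[0,0,0,0.019,-0.0155,0.039,1],[0,0,0,0.019,-0.0155,0.039,1],[0,0,0,0.019,-0.0155,0.039,1],[0,0,0,0.019,-0.0155,0.039,1],[0,0,0,0.019,-0.0155,0.039,1],[0,0,0,0.009,-0.008,0.02,1],[0,0,0,0,0,0,1]],
])

```text
t: 16.77
position: [500.6, 238.5, 297.7]
ee_rot: [127.9, 0.1, 77.7]
force: [-0.5, 0.5, -0.7]
gripper_width: 0.281
```

```bash
python3 ang.py y8 320 3;python3 - <<'E'
from wp import *
s=manip.sense(); q=s['q'];print(q.round(1), s['position'])
x=-115
print(run(q,[rackpose(x,45,235,52),rackpose(0,45,228,52),rackpose(0,45,214,52),rackpose(x,45,230,52)])[1])
E
```

```text
16.7667 [500.61691429 238.52352017 297.67669062] [127.94861357   0.13361676  77.66850451]
fit 0.0 a 53.8 z0 -22.7 x0 -1.0 side -0.0 lean x -1.8 lean y -0.2
tbar rack [-114.7   44.6  311.6] tip rack [-120.4   44.1  131.7]
[-86.9  27.2  43.  132.9  90.1  27.1 -57.5] [500.23455564 237.80031383 298.36888722]
n 4 [499. 238. 222.] [-79.  35.  31. 140. 115.  33. -91.] err 0.0
n 5 [611. 214. 215.] [-63.  38.  29. 131. 129.  29. -92.] err 0.0
n 1 [611. 214. 201.] [-62.  39.  27. 132. 130.  31. -94.] err 0.0
n 5 [499. 238. 217.] [-78.  35.  30. 140. 116.  33. -92.] err 0.0
4.392148264299268e-06
```

View pics/y8.png

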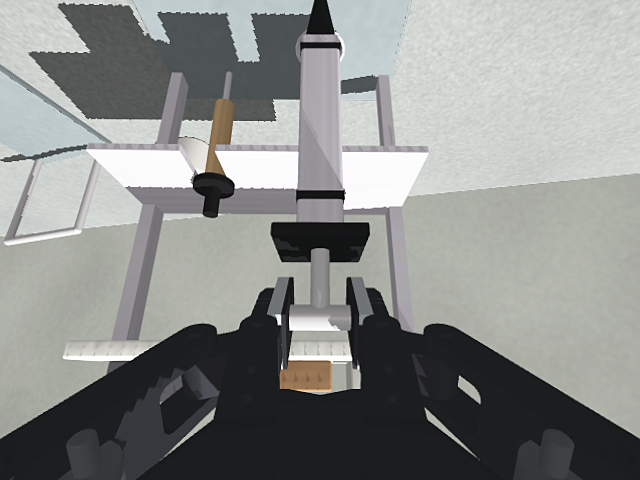

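```bash
python3 - <<'E'
from ik import *
s,w=snap('wrist'); crop(w['img'],60,120,400,110,2,'d1.png')
u=R.from_euler('z',-12.2,degrees=True)
for n,P in dict(FL=(-45,-125,180),FR=(-45,125,180),sl=(-45,-58,180),sr=(-45,-32,180),fl=(-45,32,180),fr=(-45,58,180),BR=(60,125,180),seatL=(13,32,180),seatR=(13,58,180),shelfL=(-5,-130,309)).items():
  print(n,proj(w,[np.array([585.7,173.6,0])+u.apply(P)],s)[0].round(1))
c=cv2.resize(w['img'][110:240,70:450],None,fx=2,fy=2,interpolation=2); cv2.imwrite('pics/d1.png',c)
np.save('d1.npy',np.array([s,w],dtype=object),allow_pickle=True)
E
```

```text
FL [ 91.7 149.9]
FR [430.5 150.6]
sl [183.  150.4]
sr [218.3 150.5]
fl [304.7 150.7]
fr [339.7 150.7]
BR [399.5 213.2]
seatL [307.5 190.1]
seatR [336.4 190.1]
shelfL [ 72.6 337.3]
```

View pics/d1.png

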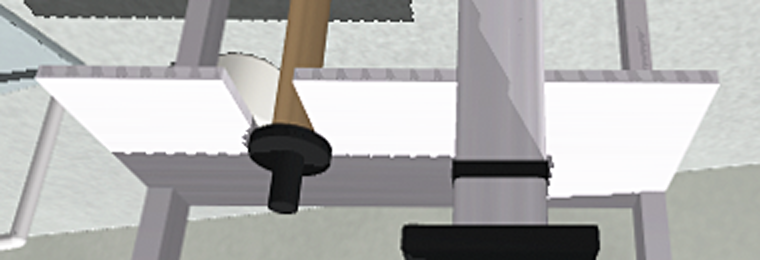

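```bash
python3 - <<'E'
from wp import *
t=52.05
plan(*rackpose(-110,43.8,228,t,22.6),5)
E
```

```text
from [499.9 237.6 298.7] [1.2793e+02 5.0000e-02 7.7600e+01] dist 84.8 ang 0.2 n 5 turn/row [ 0.      0.0001 -0.    ]
[0.0, 0.0001, -0.0, -0.0003, -0.0318, 0.0281]
[0.0, 0.0001, -0.0, -0.0003, -0.0318, 0.0281]
```

Call:
apply_moves([
  [[0,0,0,0,-0.016,0.014,1],[0,0,0,0,-0.032,0.028,1],[0,0,0,0,-0.032,0.028,1],[0,0,0,0,-0.032,0.028,1],[0,0,0,0,-0.032,0.028,1],[0,0,0,0,-0.016,0.014,1],[0,0,0,0,0,0,1],[0,0,0,0,0,0,1]],
])

```text
t: 17.53
position: [504.3, 236.9, 214.2]
ee_rot: [127.9, 0.0, 77.7]
force: [-0.4, 0.1, -1.2]
gripper_width: 0.28
```

```bash
python3 ang.py y9 320 3;python3 - <<'E'
from wp import *
s=manip.sense(); q=s['q'];print(q.round(1), s['position'])
print(run(q,[rackpose(0,45,228,52),rackpose(0,45,214,52),rackpose(-115,45,230,52)])[1])
E
```

```text
17.5333 [504.26104307 236.86131761 214.20972169] [1.27912005e+02 1.00669351e-02 7.76574415e+01]
fit 0.0 a 53.8 z0 -22.7 x0 -0.9 side -0.0 lean x -1.8 lean y -0.0
tbar rack [-110.8   43.7  228.1] tip rack [-116.4   43.6   48.2]
[-77.1  37.3  31.6 136.8 113.5  31.1 -88. ] [504.34208283 236.97677814 214.5401693 ]
n 4 [611. 214. 215.] [-63.  38.  29. 131. 128.  30. -92.] err 0.0
n 1 [611. 214. 201.] [-61.  39.  27. 132. 130.  31. -94.] err 0.0
n 5 [499. 238. 217.] [-77.  35.  29. 140. 115.  34. -91.] err 0.0
2.2906932205384943e-07
```

View pics/y9.png

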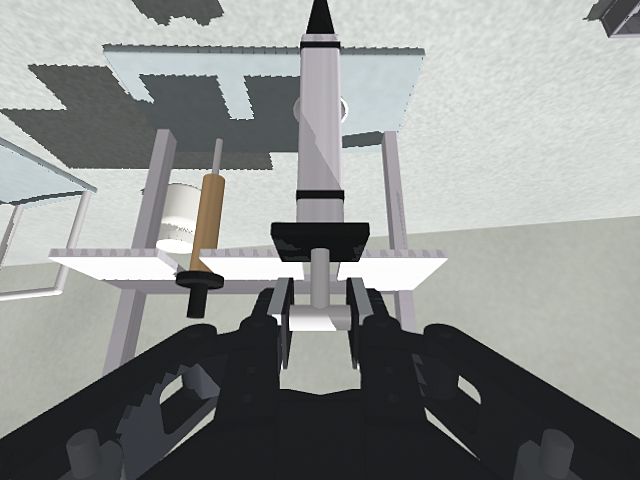

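```bash
python3 - <<'E'
from ik import *
s,w=snap('wrist'); 
u=R.from_euler('z',-12.2,degrees=True)
for n,P in dict(FL=(-45,-125,180),FR=(-45,125,180),sl=(-45,-58,180),sr=(-45,-32,180),fl=(-45,32,180),fr=(-45,58,180),BR=(60,125,180),seatL=(13,32,180),seatR=(13,58,180)).items():
  print(n,proj(w,[np.array([585.7,173.6,0])+u.apply(P)],s)[0].round(1))
c=cv2.resize(w['img'][230:310,40:460],None,fx=1.9,fy=1.9,interpolation=2); cv2.imwrite('pics/d2.png',c)
c=cv2.resize(w['img'][230:300,260:380],None,fx=6,fy=6,interpolation=2); cv2.imwrite('pics/d3.png',c)
E
```

```text
FL [ 52.4 256.4]
FR [448.1 256.1]
sl [159.6 256.2]
sr [200.7 256.1]
fl [301.5 256.1]
fr [342.4 256.1]
BR [408.2 292.7]
seatL [305.3 279.5]
seatR [338.  279.5]
```

View pics/d2.png

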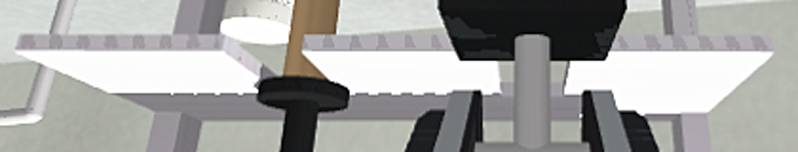

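View pics/d3.png

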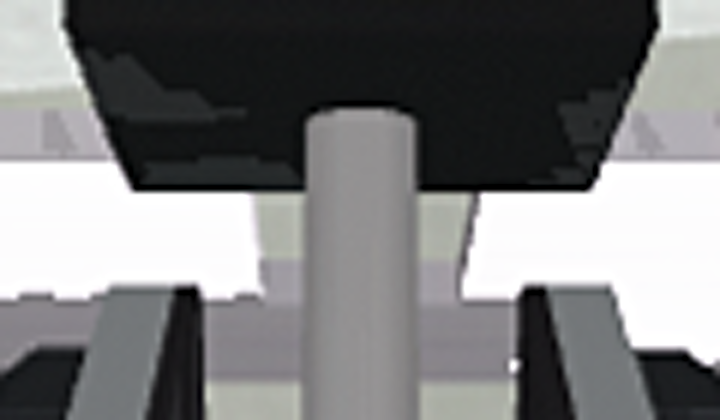

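```bash
python3 - <<'E'
from wp import *
plan(*rackpose(-30,43.8,226,52.05,22.7),6)
plan(*rackpose(0.5,43.8,226,52.05,22.7),8)
E
```

```text
from [504.3 237.1 214.6] [ 1.2789e+02 -6.0000e-02  7.7660e+01] dist 80.9 ang 0.17 n 6 turn/row [ 0.      0.     -0.0001]
[0.0, 0.0, -0.0001, -0.0004, 0.0198, 0.0273]
[0.0, 0.0, -0.0001, -0.0004, 0.0199, 0.0272]
from [504.3 237.1 214.6] [ 1.2789e+02 -6.0000e-02  7.7660e+01] dist 111.4 ang 0.17 n 8 turn/row [ 0.  0. -0.]
[0.0, 0.0, -0.0, -0.0002, 0.0207, 0.028]
[0.0, 0.0, -0.0, -0.0003, 0.0208, 0.0279]
```

Call:
apply_moves([
  [[0,0,0,0,0.01,0.0135,1],[0,0,0,-0.0005,0.02,0.027,1],[0,0,0,-0.0005,0.02,0.027,1],[0,0,0,-0.0005,0.02,0.027,1],[0,0,0,-0.0005,0.02,0.027,1],[0,0,0,0,0.02,0.027,1],[0,0,0,0,0.01,0.0135,1],[0,0,0,0,0,0,1]],
])

```text
t: 18.3
position: [584.3, 217.9, 212.6]
ee_rot: [127.8, -0.0, 77.5]
force: [-0.2, -0.5, -1.1]
gripper_width: 0.28
```

```bash
python3 ang.py z1 320 3;python3 - <<'E'
from wp import *
s,w=snap('wrist')
u=R.from_euler('z',-12.2,degrees=True)
for n,P in dict(fl=(-45,32,180),fr=(-45,58,180),seatL=(13,32,180),seatR=(13,58,180)).items():
  print(n,proj(w,[np.array([585.7,173.6,0])+u.apply(P)],s)[0].round(1))
plan(*rackpose(0.5,43.8,226,52.05,22.7),4)
E
```

```text
18.3 [584.25336481 217.86377398 212.55933444] [ 1.27814859e+02 -2.81976105e-02  7.75411629e+01]
fit 0.0 a 53.8 z0 -22.7 x0 -0.9 side -0.0 lean x -1.7 lean y -0.0
tbar rack [-28.7  42.1 226.5] tip rack [-33.9  42.1  46.5]
fl [295.1 198.8]
fr [358.4 198.8]
seatL [302.3 247.6]
seatR [347.9 247.6]
from [582.3 218.7 211.4] [1.2798e+02 3.0000e-02 7.7650e+01] dist 31.3 ang 0.16 n 4 turn/row [-0.      0.0001 -0.    ]
[-0.0, 0.0001, -0.0, 0.0003, 0.0124, 0.0152]
[-0.0, 0.0001, -0.0, 0.0003, 0.0124, 0.0152]
```

View pics/z1.png

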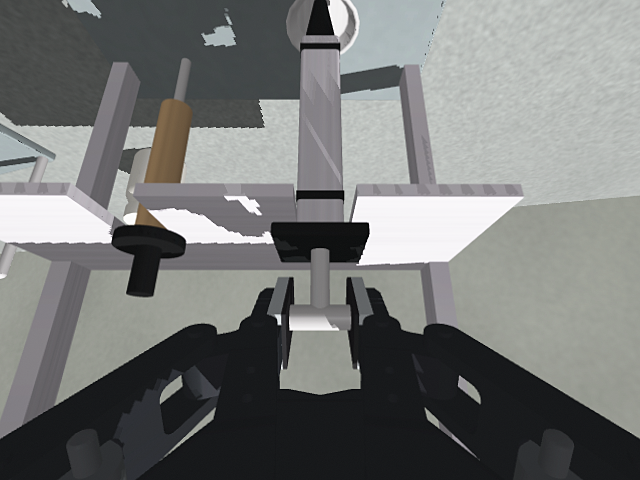

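```bash
python3 ang.py z2 320 3; python3 - <<'E'
import cv2
w=cv2.imread('pics/z2.png'); cv2.imwrite('pics/d4.png',cv2.resize(w[170:280,260:390],None,fx=6,fy=5,interpolation=2))
E
```

```text
18.4 [582.25625942 218.69120934 211.37490172] [1.27980218e+02 3.41064873e-02 7.76502747e+01]
fit 0.0 a 53.8 z0 -22.7 x0 -1.0 side -0.0 lean x -1.8 lean y -0.1
tbar rack [-30.8  42.4 225.3] tip rack [-36.5  42.2  45.4]
```

View pics/d4.png

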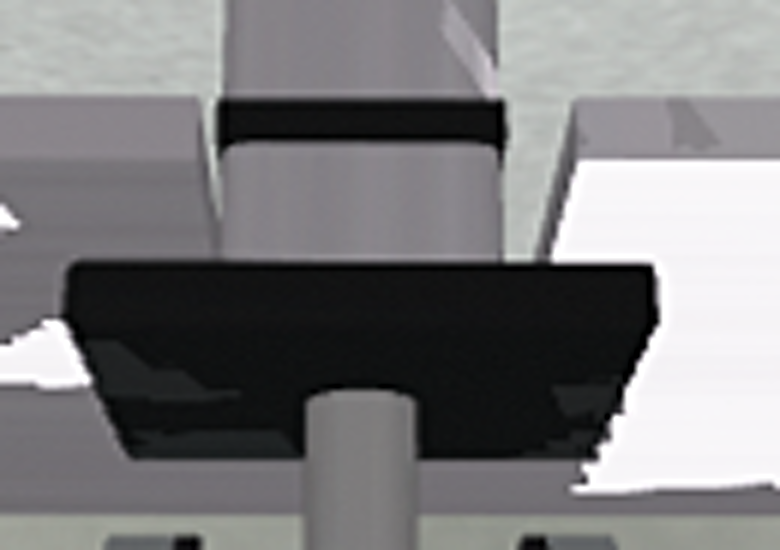

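Call:
apply_moves([
  [[0,0,0,0.0044,0,0,1],[0,0,0,0,0,0,1],[0,0,0,0,0,0,1]],
])

```text
t: 18.7
position: [582.5, 221.2, 211.2]
ee_rot: [128.0, 0.1, 77.7]
force: [0.1, -0.5, -1.9]
gripper_width: 0.283
```

```bash
python3 ang.py z3 320 3; python3 - <<'E'
import cv2
w=cv2.imread('pics/z3.png'); cv2.imwrite('pics/d5.png',cv2.resize(w[170:280,260:390],None,fx=6,fy=5,interpolation=2))
from wp import *
plan(*rackpose(1,44,226,52,22.7),4)
E
```

```text
18.7 [582.45578951 221.16492424 211.16908411] [1.27974639e+02 5.35423558e-02 7.77292156e+01]
fit 0.0 a 53.8 z0 -22.7 x0 -0.9 side -0.0 lean x -1.8 lean y -0.1
tbar rack [-31.1  44.9 225.1] tip rack [-36.8  44.6  45.2]
from [582.5 221.  211.2] [1.2797e+02 6.0000e-02 7.7710e+01] dist 32.1 ang 0.11 n 4 turn/row [ 0.      0.0001 -0.    ]
[0.0, 0.0001, -0.0, -0.001, 0.0127, 0.0154]
[0.0, 0.0001, -0.0, -0.001, 0.0127, 0.0154]
```

View pics/d5.png

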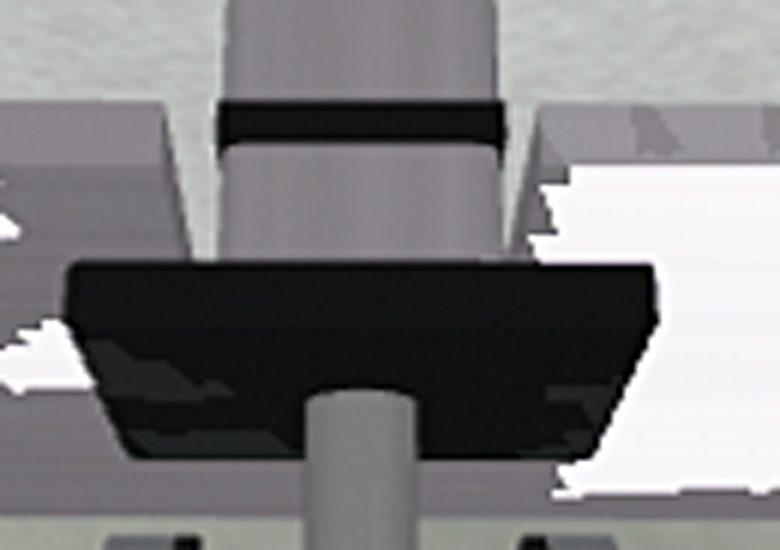

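Call:
apply_moves([
  [[0,0,0,-0.0003,0.0062,0.0078,1],[0,0,0,-0.0003,0.0125,0.0155,1],[0,0,0,-0.0003,0.0125,0.0155,1],[0,0,0,-0.0003,0.0125,0.0155,1],[0,0,0,0,0.0062,0.0078,1],[0,0,0,0,0,0,1],[0,0,0,0,0,0,1]],
])

```text
t: 19.33
position: [614.2, 212.6, 211.7]
ee_rot: [128.0, 0.1, 77.6]
force: [-0.7, 0.9, -1.2]
gripper_width: 0.282
```

```bash
python3 ang.py z4 320 3; python3 - <<'E'
from h import *
s=manip.sense(); print(s['force'],s['q'].round(1))
_,t=snap('top','t4.png'); cv2.imwrite('pics/t4c.png',cv2.resize(t['img'][160:320,200:400],None,fx=4,fy=3.5,interpolation=2))
E
```

```text
19.3333 [614.20007879 212.64684953 211.66308305] [1.27961749e+02 5.13642172e-02 7.76067379e+01]
fit 0.0 a 53.8 z0 -22.7 x0 -1.0 side -0.0 lean x -1.8 lean y -0.1
tbar rack [  1.7  43.3 225.6] tip rack [-3.9 43.1 45.7]
[-0.76591646  1.04253585 -0.93607536] [-62.6  39.6  31.  127.8 124.8  26.8 -87.2]
```

View pics/z4.png

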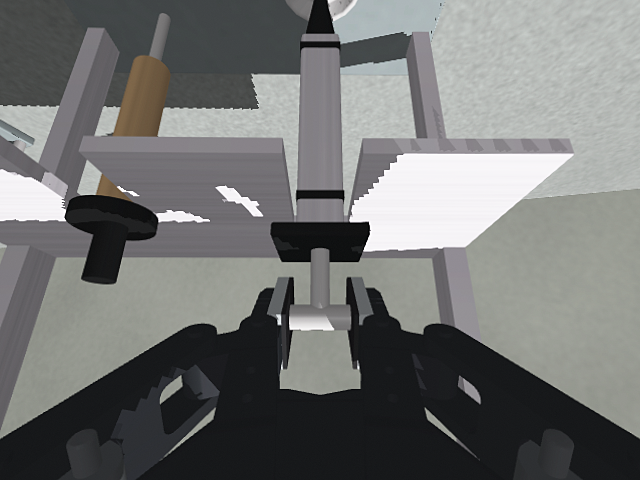

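Call:
apply_moves([
  [[0,0,0,0.002,-0.003,0.0023,1],[0,0,0,0,-0.005,0.0039,1],[0,0,0,0,-0.005,0.0039,1],[0,0,0,0,-0.004,0.0031,1],[0,0,0,0,0,0,1],[0,0,0,0,0,0,1]],
])

```text
t: 19.93
position: [614.0, 213.9, 202.8]
ee_rot: [128.0, 0.1, 77.7]
force: [0.5, -0.9, -1.4]
gripper_width: 0.282
```

```bash
python3 ang.py z5 320 3; python3 - <<'E'
import cv2
w=cv2.imread('pics/z5.png'); cv2.imwrite('pics/d6.png',cv2.resize(w[120:280,240:400],None,fx=5,fy=3.7,interpolation=2))
E
```

```text
19.9333 [613.96252745 213.88643839 202.84038387] [1.27973345e+02 7.83122322e-02 7.76635685e+01]
fit 0.0 a 53.8 z0 -22.7 x0 -1.0 side -0.0 lean x -1.8 lean y -0.1
tbar rack [  1.3  44.5 216.8] tip rack [-4.5 44.1 36.9]
```

View pics/d6.png

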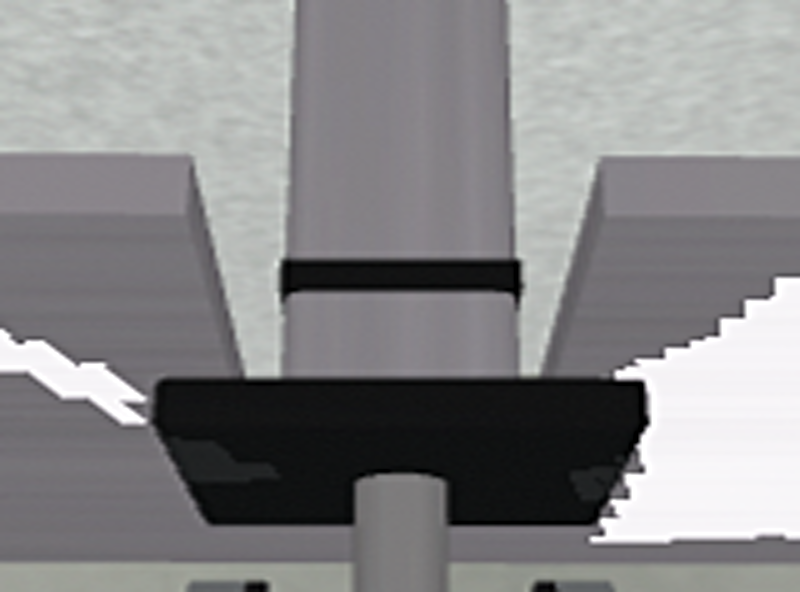

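Call:
apply_moves([
  [[0,0,0,0,-0.002,0.0015,1],[0,0,0,0,-0.002,0.0015,1],[0,0,0,0,0,0,1]],
])

```text
t: 20.23
position: [614.7, 213.9, 202.4]
ee_rot: [127.8, -0.0, 77.6]
force: [-3.7, 0.5, 4.7]
gripper_width: 0.281
```

Call:
apply_moves([
  [[0,0,0,0,0,0,0.74],[0,0,0,0,0,0,0.71],[0,0,0,0,0,0,0.703],[0,0,0,0,0,0,0.7],[0,0,0,0,0,0,0.7]],
], newtons=20)

```text
t: 20.65
position: [614.6, 213.9, 202.1]
ee_rot: [127.8, 0.0, 77.6]
force: [-3.4, -0.6, 5.2]
gripper_width: 0.3
```

```bash
python3 ang.py z6 320 3; python3 - <<'E'
import cv2
from station import manip
print(manip.sense()['force'])
w=cv2.imread('pics/z6.png'); cv2.imwrite('pics/d7.png',cv2.resize(w[120:340,240:400],None,fx=4,fy=2.7,interpolation=2))
E
```

```text
20.65 [614.55523468 213.88996995 202.05438875] [1.27839354e+02 6.04178873e-03 7.76429714e+01]
fit 0.0 a 53.8 z0 -22.7 x0 -0.9 side -0.0 lean x -1.7 lean y -0.0
tbar rack [  1.8  44.6 216. ] tip rack [-3.5 44.5 36. ]
[-3.57938979  0.20035402  5.53422422]
```

View pics/d7.png

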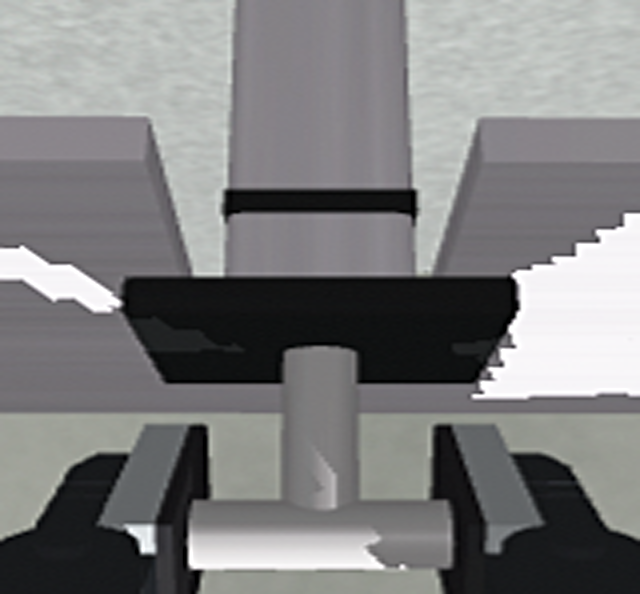

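Call:
apply_moves([
  [[0,0,0,0,-0.001,0.0008,0.7],[0,0,0,0,-0.001,0.0008,0.7],[0,0,0,0,0,0,0.7]],
])

```text
t: 20.95
position: [615.1, 213.8, 202.1]
ee_rot: [127.7, -0.0, 77.6]
force: [-6.3, 0.2, 12.0]
gripper_width: 0.296
```

```bash
python3 ang.py z7 320 3; python3 - <<'E'
import cv2
from station import manip
print(manip.sense()['force'],manip.sense()['ft_torque'])
w=cv2.imread('pics/z7.png'); cv2.imwrite('pics/d8.png',cv2.resize(w[120:340,240:400],None,fx=4,fy=2.7,interpolation=2))
E
```

```text
20.95 [615.14107995 213.82518874 202.14280271] [ 1.27696064e+02 -4.60927803e-02  7.76284796e+01]
fit 0.0 a 53.8 z0 -22.7 x0 -0.9 side -0.0 lean x -1.5 lean y 0.0
tbar rack [  2.3  44.6 216. ] tip rack [-2.5 44.7 36.1]
[-6.64459869 -0.22390371 10.29271606] [-0.15631132 -0.0668908  -0.13882624]
```

View pics/d8.png

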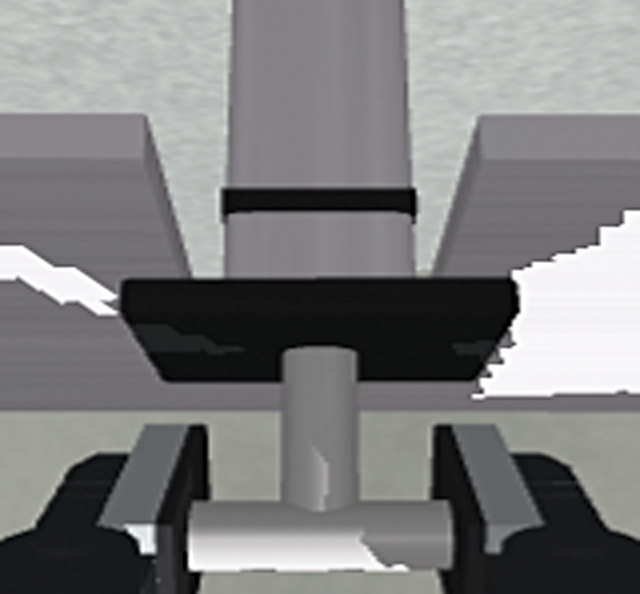

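Call:
apply_moves([
  [[0,0,0,0,0,-0.003,0.7],[0,0,0,0,0,0,0.7]],
])

```text
t: 21.17
position: [613.5, 214.2, 201.5]
ee_rot: [127.9, 0.0, 77.6]
force: [-2.3, -0.4, 3.8]
gripper_width: 0.304
```

Call:
apply_moves([
  [[0,0,0,0,0,0,0.697],[0,0,0,0,0,0,0.693],[0,0,0,0,0,0,0.69],[0,0,0,0,0,0,0.685],[0,0,0,0,0,0,0.68]],
])

```text
t: 21.58
position: [613.0, 214.1, 200.5]
ee_rot: [128.0, 0.1, 77.7]
force: [-0.1, 0.3, 0.6]
gripper_width: 0.32
```

```bash
python3 ang.py z8 320 3; python3 - <<'E'
import cv2
from station import manip
print(manip.sense()['force'],manip.sense()['ft_torque'])
w=cv2.imread('pics/z8.png'); cv2.imwrite('pics/d9.png',cv2.resize(w[120:340,240:400],None,fx=4,fy=2.7,interpolation=2))
E
```

```text
21.5833 [612.98886162 214.14080248 200.45222657] [1.27990779e+02 7.75813256e-02 7.76639707e+01]
fit 0.0 a 53.8 z0 -22.7 x0 -1.0 side -0.0 lean x -1.8 lean y -0.1
tbar rack [2.000e-01 4.450e+01 2.144e+02] tip rack [-5.5 44.2 34.5]
[ 0.33928257  1.33627207 -0.63580714] [ 0.21378762  0.86966233 -0.00877995]
```

View pics/d9.png

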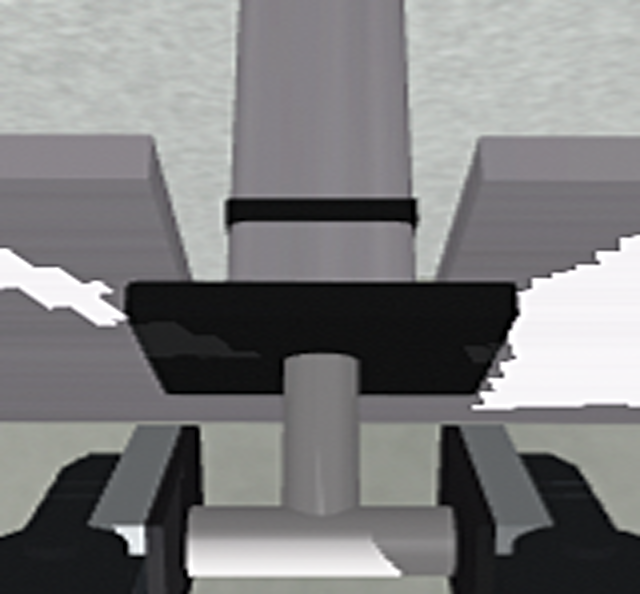

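Call:
apply_moves([
  [[0,0,0,0,0,0,0.65],[0,0,0,0,0,0,0.6],[0,0,0,0,0,0,0.55],[0,0,0,0,0,0,0.5],[0,0,0,0,0,0,0.5],[0,0,0,0,0,0,0.5]],
])

```text
t: 22.13
position: [613.1, 214.2, 200.9]
ee_rot: [128.0, 0.0, 77.7]
force: [0.1, 0.0, -0.2]
gripper_width: 0.498
```

```bash
python3 - <<'E'
from h import *
s,w=snap('wrist','z9.png'); print(s['force'],s['gripper_width'])
E
```

```text
[ 0.07867516  0.01545359 -0.19812681] 0.49846139351140595
```

View pics/z9.png

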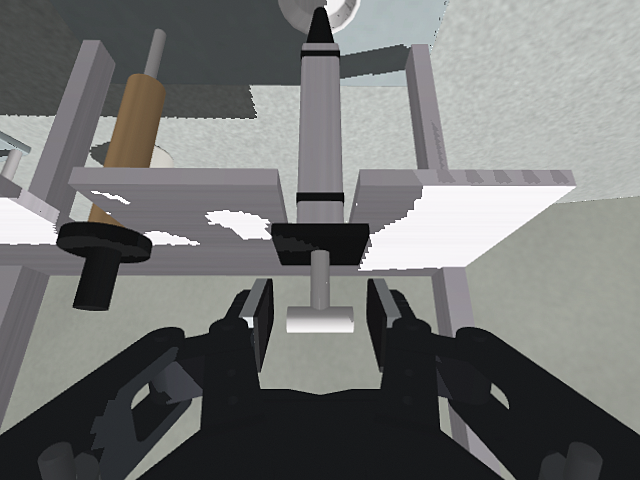

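Call:
apply_moves([
  [[0,0,0,0,0,-0.01,0.5],[0,0,0,0,0,-0.02,0.5],[0,0,0,0,0,-0.03,0.5],[0,0,0,0,0,-0.04,0.5],[0,0,0,0,0,-0.05,0.5],[0,0,0,0,0,-0.05,0.5],[0,0,0,0,0,-0.05,0.5],[0,0,0,0,0,-0.03,0.5],[0,0,0,0,0,0,0.5]],
])

```text
t: 22.93
position: [525.1, 234.6, 270.6]
ee_rot: [128.0, -0.1, 77.8]
force: [1.6, -0.9, 0.2]
gripper_width: 0.496
```

```bash
python3 - <<'E'
from h import *
s,w=snap('wrist','v1.png'); print(s['force'],s['position'],s['t'])
u=R.from_euler('z',-12.2,degrees=True)
for n,P in dict(seat_tbar=(0,45,214),tip=(0,45,34),scr=(0,-45,180)).items():
  print(n,proj(w,[np.array([585.7,173.6,0])+u.apply(P)],s)[0].round(1))
_,t=snap('top'); cv2.imwrite('pics/v2.png',cv2.resize(t['img'][160:320,120:400],None,fx=2.8,fy=2.8,interpolation=2))
_,t=snap('scene','v3.png')
E
```

```text
[ 1.62426422 -0.94482866  0.2090089 ] [525.08326576 234.57415902 270.55696741] 22.9333
seat_tbar [318.6 238.3]
tip [318.8  58. ]
scr [200.9 197. ]
```

View pics/v1.png

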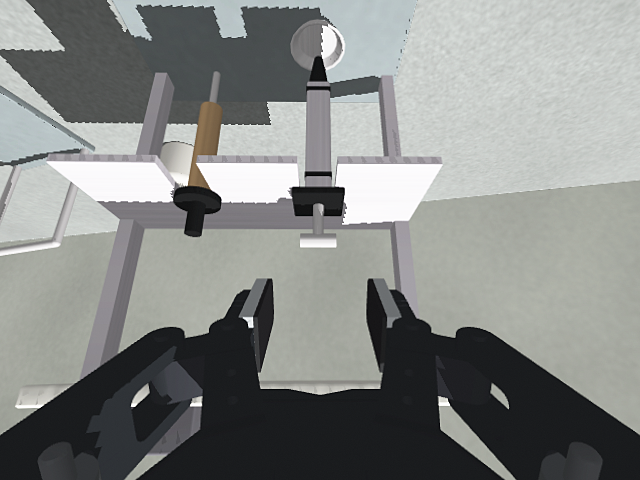

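View pics/v2.png

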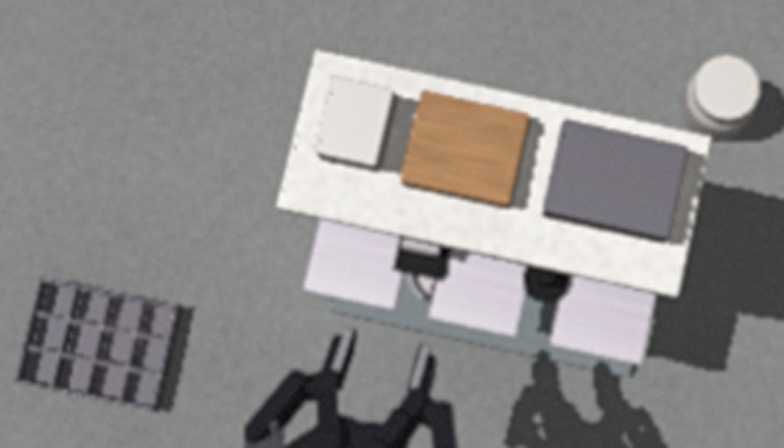

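View pics/v3.png

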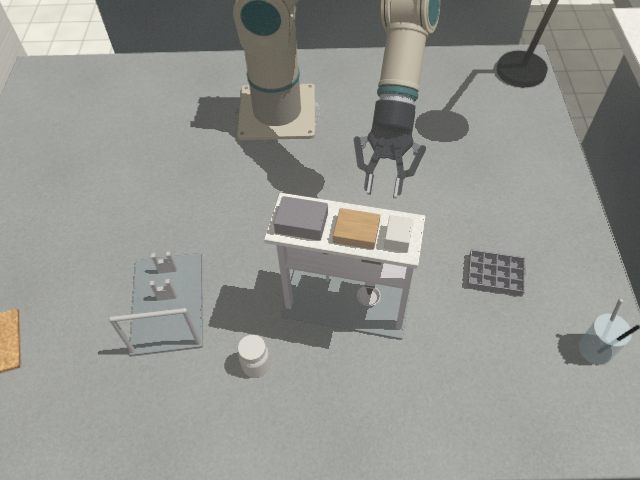

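```bash
python3 -c "
from h import *
s=manip.sense();print(s['t'],s['joint_vel'].round(2)); print(manip.finish_job())"
```

```text
23.0833 [ 1.31  0.72 -0.34 -0.18 -0.05 -0.    0.21]
the job is handed in; nothing more can be done
None
```

The solder pump hangs by its collar in the free slot of the rack (rack y = +45 mm). The job was handed in at about 23 s, with the gripper roughly 110 mm clear.

I pinched the T-bar at 70 N and lifted the pump out of the brackets. Then I loosened the grip until it swung down and gripped again with the nozzle about 14° short of vertical. Tilting the gripper to 52° under the shelf brought it to within 2° of vertical. I slid it into the slot, set it down and let go.

**Last checks that agreed:**
- **Pump:** in the final wrist picture the T-bar and nozzle tip are within about 2 pixels of where a fully seated pump should appear. The nozzle points into the drip dish.
- **Other things:** the scraper still hangs in its slot. The jar and tray look unmoved.
- **Forces:** the wrist force was near zero after letting go.

**Points that were less clean:**
- **Lift not perfectly level:** the wrist picture suggests the nozzle end drooped about 4 to 7° in the lift. It was already clear of the brackets when I looked.
- **Grip force:** asking for 7 N did not start the swing, so I used the finger opening instead to get a light grip.
- **Joint limit:** one carrying move stopped short at a joint limit, and I went round it by another route.
- **Setting down:** the collar met the plate about 2 mm higher than calculated, with up to about 12 N on the wrist. I eased that off before letting go.
- **Rack position:** the wrist view put the rack about 1 mm further to -y than my first fit. I corrected for that before sliding in.

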